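# Put the bur stands away in the carousel store

## Task

Put the bench's bur stands away for the night: swing the dust cover of the store fully aside, set every bur stand that is on the bench upright through the port into a pocket of the carousel, one to a pocket, clicking the carousel round by its hexagonal knob to bring up an empty pocket. When all are in, swing the cover fully shut over the port again, then turn the lock knob clockwise until it clicks into its locked place. Leave everything else on the bench where it is.

Things in the scene. Friction and masses are not known exactly. Their poses are not given: they have to be found in the camera images.
- store: fixed bur store, place and yaw vary: clear side walls, flat metal roof (top 106 mm over the bench, 6 mm thick). Origin on the bench under the carousel axis; extends -160 to +150 mm in its x (-x is its front, to the robot), +-155 mm in y. On the roof: port and cover on the -y side (0, -95) mm, carousel knob at the origin, lock knob at (-120, -95) mm; nothing there higher than 152 mm
- store_axis (a point): point on the carousel's axis at the height of its floor (12 mm above the bench). A stand that is put away has its origin at this height, 95 mm from this point (the pocket leaves some 10 mm of play)
- port (a point): centre of the port, at the roof's upper face: a square opening 98x98 mm, 95 mm from the carousel's axis, over one pocket of the carousel. The post of a stand resting in the pocket ends 9 mm below this face, so the fingers must reach down into the port to set it down, and the cover passes over it; a second stand on top would stick out
- carousel (a joint): angle of the carousel in the store, rad, growing anticlockwise from above, endless. Six pie-shaped pockets parted by walls 25 mm high, each for one stand. A detent holds it at every multiple of 1.047 rad (60 deg), with a pocket centred under the port; 0.12 N m takes it past the hump halfway, and let go it pulls itself into the nearest position
- carousel_knob (a point): point on the carousel's axis at the height to grip its knob (138 mm); it turns with the carousel. Black hexagonal knob, 44 mm across flats, from 116 to 150 mm high; two of the flats face along this point's +y and -y, the others 60 deg on
- cover (a joint): angle of the dust cover about its single upright pin, rad: 0 = over the port (shut, a stop), growing anticlockwise seen from above to a stop at 1.75 (fully aside, over the -y edge of the store). Moderate friction (0.06 N m) holds it wherever it is left. It starts shut or very slightly ajar
- cover_handle (a point): on the axis of the cover's upright round handle at the height to grip (141 mm): steel post 16 mm across, top at 151 mm, standing on the cover plate (upper face 112 mm) over the centre of its disc (120 mm across), 105 mm from the pin
- cover_pin (a point): on the axis of the cover's pin, at the same height as cover_handle; the handle moves on a level circle of 105 mm about it
- lock (a joint): angle of the lock knob, rad, growing CLOCKWISE seen from above: 0 = unlocked, 1.2 = locked (latch tongue over the cover's edge), stop at 1.4. A detent holds it at 0 and 1.2; the hump lies at 0.6 and takes about 0.08 N m, past it the knob clicks into the locked place
- lock_grip (a point): on the axis of the lock knob at the height to grip (139 mm): black bar grip 50 mm long, 14 mm wide, from 118 to 152 mm high; the bar lies along this point's x axis and turns with the knob. A flat tongue 2 to 4 mm thick below it is the latch
- stand0: bur stand, loose, 220 g; three to five alike ones are present (None if absent): white foot 68 mm across, 25 mm high, a ring of short burs reaching 48 mm above the underside, and a central upright aluminium lifting post 14 mm across, its top 85 mm above the underside. Take it by the top 30 mm of the post, at any yaw. Origin: centre of the underside, z up along the post.
- stand1: bur stand, loose, 220 g; three to five alike ones are present (None if absent): white foot 68 mm across, 25 mm high, a ring of short burs reaching 48 mm above the underside, and a central upright aluminium lifting post 14 mm across, its top 85 mm above the underside. Take it by the top 30 mm of the post, at any yaw. Origin: centre of the underside, z up along the post.
- stand2: bur stand, loose, 220 g; three to five alike ones are present (None if absent): white foot 68 mm across, 25 mm high, a ring of short burs reaching 48 mm above the underside, and a central upright aluminium lifting post 14 mm across, its top 85 mm above the underside. Take it by the top 30 mm of the post, at any yaw. Origin: centre of the underside, z up along the post.
- stand3: bur stand, loose, 220 g; three to five alike ones are present (None if absent): white foot 68 mm across, 25 mm high, a ring of short burs reaching 48 mm above the underside, and a central upright aluminium lifting post 14 mm across, its top 85 mm above the underside. Take it by the top 30 mm of the post, at any yaw. Origin: centre of the underside, z up along the post.
- stand4: bur stand, loose, 220 g; three to five alike ones are present (None if absent): white foot 68 mm across, 25 mm high, a ring of short burs reaching 48 mm above the underside, and a central upright aluminium lifting post 14 mm across, its top 85 mm above the underside. Take it by the top 30 mm of the post, at any yaw. Origin: centre of the underside, z up along the post.
- block: bystander, to be left alone: small steel bench block 50x50x30 mm among the bur stands
- jar: bystander, to be left alone: closed jar 52 mm across, 70 mm high
- hammer: bystander, to be left alone: bench hammer, 240 mm, lying
- driver: bystander, to be left alone: screwdriver, 180 mm, lying
- bowl: bystander, to be left alone: white bowl 100 mm across
- mandrel: bystander, to be left alone: steel ring mandrel standing on an 80 mm foot, 170 mm high
- notebook: bystander, to be left alone: blue notebook 150x110x12 mm
There are look-alikes about, which are no part of the job. Leave any orange look-alike of the stand1 alone. Leave any red look-alike of the stand0 alone.

How it is judged:
By the outcome, as a careful person would: the job done as asked, in the order asked, and still so for the second after the job is handed in, with the robot touching nothing.
Of stand0, stand1, stand2, stand3, stand4 only 3 to 5 are there at a start; the rules pass over those that are not, and their reading is None.
At some moment in a run one of stand0, stand1, stand2, stand3, stand4 may be knocked a few centimetres aside while the robot is not near it.
It also fails if it takes over 210 s, if anything falls off the work surface, if the arm or the gripper's body presses on something with over 40 N, if the wrist force passes 120 N, or if a joint passes its speed limit or range.

## Robot

A 6-joint arm with a two-finger parallel gripper is mounted at the origin on the work surface. World frame = base frame: x ahead of the robot, y to its left, z up, the work surface at z = 0. Lengths are in m, angles in rad, forces in N, time in s.
With the tool pointing down it reaches from about 0.375 to 0.9 m from the base axis. Payload 3.1 kg.
Tool frame: the origin (TCP) lies on the centre line of the jaws, within the pads' length; the fingertips stand 11 mm ahead of it and the grasp point (between the pads) lies 8 mm behind it; z points along the fingers, y is the direction in which the jaws open and shut (so a half turn about z gives the same grasp; the last joint's range is limited). The gripper opens to 85 mm and grips with 20 to 120 N. Pads are 22 mm wide; open, the fingers measure 114 mm over their backs; the gripper's body (76 mm by 85 mm) begins 54 mm behind the grasp point. The pads swing forward as they close: fully open they stand 13 mm farther back than shut.
Start: joints at [-1.292, 0.527, 1.433, -0, 1.181, -0.178], TCP at [0.276, -0.561, 0.209] pointing down, gripper open.
Joint ranges: [-3.08, 3.08], [-0.75, 2.2], [0.22, 2.44], [-1.43, 4.57], [0, 2.65], [-2.85, 2.85]. Speed limits (rad/s): [2.79, 2.79, 3.14, 3.14, 3.14, 3.14].

## Interface

Orientations are given as a rotation vector (axis times angle).
In Python, from station import r gives the robot as it stands. The module is installed in compiled form; this text tells all that it offers.
- The arm moves only by the shell command python3 -m crank 'ROWS' [OPENING] [FORCE]. ROWS is JSON, a list that holds one entry, the list of rows, each a list of 4 numbers: the shift along the tool's x, y, z in cm, then the turn about the tool's z in degrees. In form: [[[tx, ty, tz, roll], ...]]. A call has 1 to 8 rows; each row shifts and turns the commanded pose from where the row before left it, along the tool's axes as they then stand; what a row does not reach is not made up. A row lasts 1/10 s, in which the tool goes at most 50 mm and 8.59 degrees, less where a joint would pass 70% of its speed; a pose out of reach is approached as far as the arm can. A call is refused whole if a number of a shift passes 5 or a number of a turn 8.59, either way. A call with a gripper value outside its range is refused whole. OPENING is the closure in counts, from 0 (fully open) to 255 (shut), set as the call begins (- or left out, the last holds). The fingers move at their own pace and stop on an object; FORCE is the grip in N (left out, the last holds). Time passes only in rows, so rows that do not move let the fingers close. It gives the time, the measured TCP pose, the force and the opening at its end, in the units of the state.
- r.observe(): the state, without advancing time (a new reading comes with each control period).
- r.grab_frame(name): name is "scene" or "top" or "wrist"; returns the picture (400x640x3 uint8, red, green, blue); there is no depth.
- r.camera_params(name): a dict with "fx", "fy", "cx", "cy" (pixels), "rvec" (rotation vector, rad) and "tvec" (3), from world to camera coordinates, as OpenCV has them; the wrist camera has in their place "T_tool_cam" (4x4, takes a point from camera to tool coordinates, whose origin is the TCP and whose axes are the flange's). Camera axes: x right, y down, z forward; pixel columns grow to the right and rows downward; lengths in m; the calibration is good to about 2 mm. A picture is of the moment at which its call begins: read the wrist's pose just before it. camera_params takes no time and is no camera call.
- r.hand_in(): hands the job in, once; it reports no verdict.
The state is a dict: "time_s": time; "joints": joint angles; "joint_vel": joint speeds; "joint_torque": joint torques, N m; "position": TCP position; "tcp_rot": TCP orientation; "force": force on the tool from outside, world axes, zero at the start; "moment": the same for the moment, N m; "opening": finger opening in m.
Only numpy, scipy, OpenCV 4.12 (cv2) and the standard library are available. Lean on these libraries where they do the work, as an engineer would, in place of code of your own. Each camera call takes 0.05 s, during which the arm holds its last target. There are 200 camera calls.

## Working session

There is one attempt and no reset: what is moved stays moved. The work goes in short steps, Python scripts to look and compute and a shell command to move; the robot and the scene stay as the last step left them, time stands still between calls to the robot, and variables do not carry over. Pictures are saved under pics/ and viewed, about 12 in all and at most 16, crops included, and the job is handed in when it is done.

```bash
mkdir -p pics; ls; cat > h.py <<'E'
import numpy as np, cv2
from scipy.spatial.transform import Rotation as R
from station import r
def cam(name):
    p=r.camera_params(name); K=np.array([[p['fx'],0,p['cx']],[0,p['fy'],p['cy']],[0,0,1.]])
    if 'rvec' in p:
        M=R.from_rotvec(p['rvec']).as_matrix(); t=np.array(p['tvec']); return K,M,t
    s=r.observe(); T=np.eye(4); T[:3,:3]=R.from_rotvec(s['tcp_rot']).as_matrix(); T[:3,3]=s['position']
    T=np.linalg.inv(T@np.array(p['T_tool_cam'])); return K,T[:3,:3],T[:3,3]
def pix2w(c,u,v,z):
    K,M,t=c; d=M.T@np.linalg.solve(K,[u,v,1]); o=-M.T@t; return o+d*(z-o[2])/d[2]
def w2pix(c,p):
    K,M,t=c; q=K@(M@np.array(p,float)+t); return q[:2]/q[2]
def shot(name,fn,crop=None,scale=1):
    c=cam(name); im=r.grab_frame(name)[:,:,::-1]; cv2.imwrite('pics/raw_'+fn,im)
    if crop: x0,y0,x1,y1=crop; im=im[y0:y1,x0:x1]
    if scale!=1: im=cv2.resize(im,None,fx=scale,fy=scale,interpolation=cv2.INTER_CUBIC)
    cv2.imwrite('pics/'+fn,im); return c
def delta(p,yaw=None):
    s=r.observe(); M=R.from_rotvec(s['tcp_rot']).as_matrix(); d=M.T@(np.array(p)-s['position'])*100
    x=M[:,0]; return d.round(2), 'tool x yaw %.1f'%np.degrees(np.arctan2(x[1],x[0]))
E
python3 - <<'E'
from h import *
for n in('top','scene'):
    c=shot(n,n+'0.png',scale=1.25); print(n,c[0][0,0],(-c[1].T@c[2]).round(3))
s=r.observe(); print(s); print(R.from_rotvec(s['tcp_rot']).as_matrix().round(3)); print(r.camera_params('wrist'))
E
```

```text
pics
top 399.99395935736817 [ 0.381 -0.01   1.33 ]
scene 390.5743768667017 [1.201 0.753 0.725]
{'time_s': 0.1, 'joints': array([-1.29253149e+00,  5.28365189e-01,  1.43377973e+00,  1.29666816e-05,
        1.18138919e+00, -1.78478440e-01]), 'joint_vel': array([-7.18681992e-05, -1.90817179e-03, -2.84843160e-03,  8.45696009e-04,
        9.00417842e-04,  1.78808062e-03]), 'joint_torque': array([-5.01298873e-04, -4.43306851e+01, -1.78585571e+01, -2.36435808e-04,
        3.91447407e-03,  4.99557345e-06]), 'position': array([ 0.27549321, -0.56024408,  0.20793466]), 'tcp_rot': array([-3.05813786e+00, -7.10783965e-01,  1.33198586e-04]), 'force': array([0.75927409, 0.40626742, 0.3935771 ]), 'moment': array([ 0.0207736 , -0.01030615,  0.00596494]), 'opening': 0.08561897718029689}
[[ 0.897  0.441 -0.001]
 [ 0.441 -0.897  0.002]
 [ 0.    -0.002 -1.   ]]
{'fx': 319.1185818998155, 'fy': 319.1185818998155, 'cx': 320.34395485484504, 'cy': 195.75526793556028, 'T_tool_cam': array([[-1.53067095e-03, -9.52227110e-01, -3.05386948e-01,
         7.85172650e-02],
       [ 9.99998351e-01, -1.75587805e-03,  4.62777627e-04,
         8.25839903e-04],
       [-9.76891639e-04, -3.05385736e-01,  9.52228228e-01,
        -1.65049680e-01],
       [ 0.00000000e+00,  0.00000000e+00,  0.00000000e+00,
         1.00000000e+00]])}
```

View pics/top0.png

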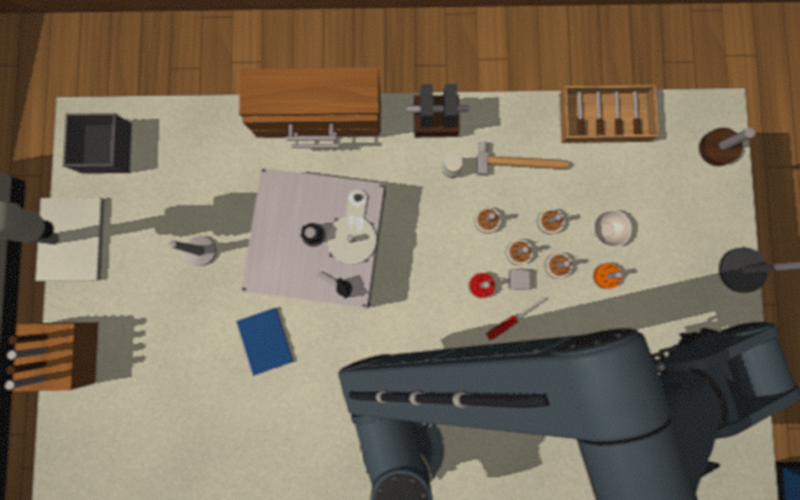

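View pics/scene0.png

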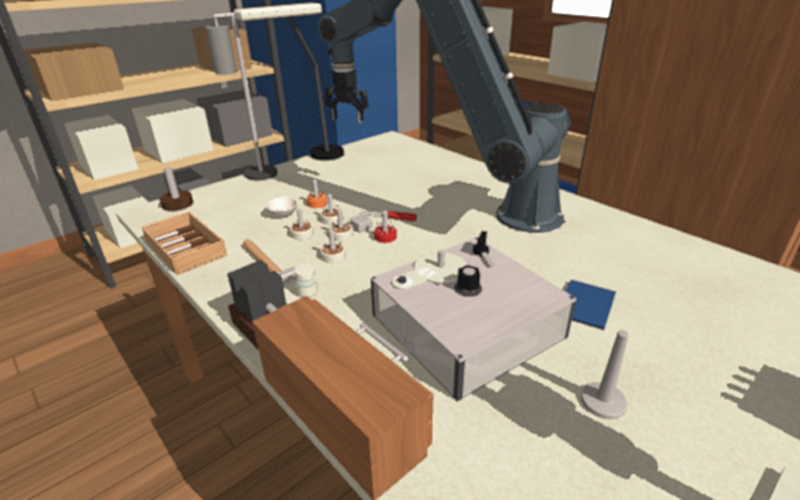

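Top view (800-wide): four white stands at (488,219), (552,221), (520,252), (560,265). The look-alikes are red at (482,285) and orange at (608,275). The store is at (315,238), with the cover disc at (352,240), pin (357,200), carousel knob (312,234) and lock (344,288). I'll enlarge both areas.

```bash
python3 - <<'E'
import cv2,numpy as np
im=cv2.imread('pics/raw_top0.png')
a=cv2.resize(im[125:255,190:320],None,fx=4,fy=4,interpolation=cv2.INTER_CUBIC)[:,:]
b=cv2.resize(im[155:245,360:520],None,fx=5,fy=5,interpolation=cv2.INTER_CUBIC)
cv2.imwrite('pics/a.png',a);cv2.imwrite('pics/b.png',b)
E
```

```text
(no output)
```

View pics/a.png

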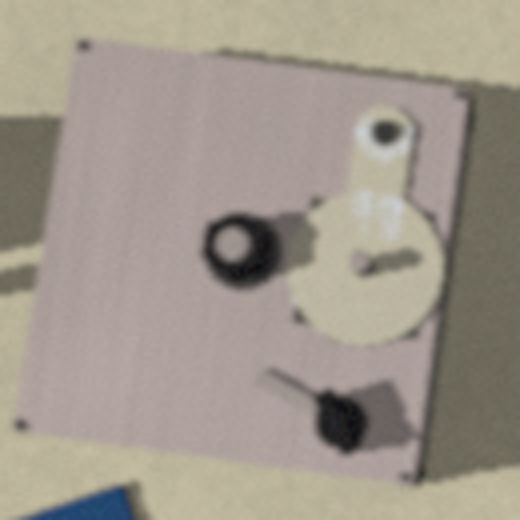

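View pics/b.png

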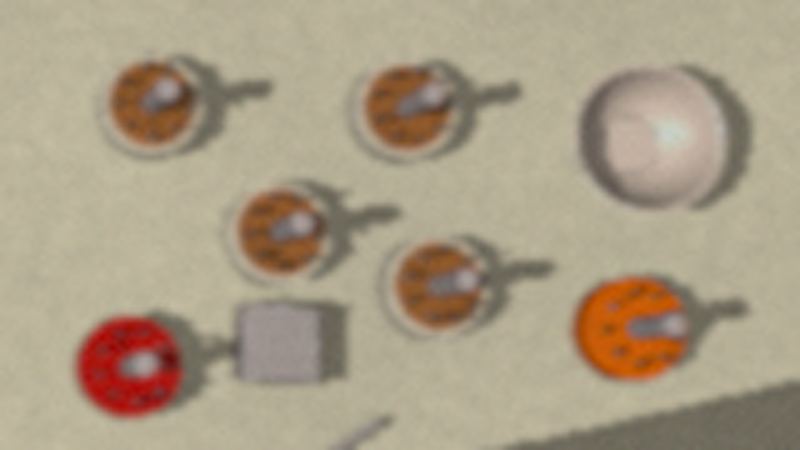

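The crops show the white stands' post tops (crop b) at (168,90), (437,93), (303,222) and (465,280). The red and orange ones are full-coloured look-alikes. On the store (crop a), the roof corners are (84,45), (462,95), (418,478), (20,425), with knob top (236,246), handle top (360,262), pin (386,132) and lock (341,420).

```bash
python3 - <<'E'
from h import *
c=cam('top')
A=lambda u,v,z:pix2w(c,190+u/4-.4,125+v/4-.4,z).round(4)
B=lambda u,v,z:pix2w(c,360+u/5-.4,155+v/5-.4,z).round(4)
cs=[A(*p,.106) for p in((84,45),(462,95),(418,478),(20,425))]
print(cs); ctr=np.mean(cs,axis=0); 
e=cs[0]-cs[3]+cs[1]-cs[2]; y=cs[0]-cs[1]+cs[3]-cs[2]
ax=np.degrees(np.arctan2(e[1],e[0])); ay=np.degrees(np.arctan2(y[1],y[0]))-90; print('yaw',ax,ay,np.linalg.norm(e)/2,np.linalg.norm(y)/2)
th=np.radians((ax+ay)/2); M=np.array([[np.cos(th),-np.sin(th)],[np.sin(th),np.cos(th)]])
k=A(236,246,.150); print('knob',k,'from corners',ctr[:2]+M@[.005,0])
for n,p in dict(handle=(360,262,.151),pin=(386,132,.125),lock=(341,418,.152)).items():
    w=A(*p); print(n,w,'store frame',(M.T@(w[:2]-k[:2])).round(4))
print('port',k[:2]+M@[0,-.095])
for p in((168,90),(437,93),(303,222),(465,280)): print('stand',B(*p,.085))
E
```

```text
[array([0.7082, 0.3414, 0.106 ]), array([0.6648, 0.0455, 0.106 ]), array([0.3686, 0.0808, 0.106 ]), array([0.4119, 0.3852, 0.106 ])]
yaw -7.604144420857369 -8.218274301151624 0.29887834481608067 0.3032643154081931
knob [0.5421 0.2126 0.15  ] from corners [0.54332741 0.21253681]
handle [0.529 0.12  0.151] store frame [-0.0002 -0.0935]
pin [0.6323 0.103  0.125 ] store frame [ 0.1044 -0.0961]
lock [0.4135 0.1339 0.152 ] store frame [-0.1165 -0.0957]
port [0.52902436 0.11850416]
stand [ 0.5888 -0.2301  0.085 ]
stand [ 0.585  -0.3986  0.085 ]
stand [ 0.5045 -0.3118  0.085 ]
stand [ 0.4672 -0.4111  0.085 ]
```

Everything measured fits the given geometry: store yaw ≈ -7.9°, origin ≈ (0.5425, 0.2126). I'll roll to the store's yaw and go above the cover handle.

```bash
python3 -m crank '[[[0,0,0,8.5],[0,0,0,8.5],[0,0,0,8.5],[0,0,0,8.5],[1.05,-4.7,0,0],[1.05,-4.7,0,0],[1.05,-4.7,0,0],[1.05,-4.7,0,0]]]' 0 40 && python3 -m crank '[[[1.05,-4.7,0,0],[1.05,-4.7,0,0],[1.05,-4.7,0,0],[1.05,-4.7,0,0],[1.05,-4.7,0,0],[1.05,-4.7,0,0],[1.05,-4.7,0,0],[1.05,-4.7,0,0]]]' && python3 -m crank '[[[1.05,-4.7,0,0],[1.05,-4.7,0,0],[1.05,-4.7,0,0],[0,0,0,0]]]'
python3 - <<'E'
from h import *
c=shot('wrist','w1.png'); shot('top','t1.png',scale=1.25)
print(r.observe()['joints'].round(2),delta([.529,.119,.133]))
for p in ([.529,.119,.151],[.5425,.2126,.15],[.4105,.135,.152]): print(w2pix(c,p).round(0))
E
```

```text
time_s: 0.9
position: [0.343, -0.3784, 0.2084]
tcp_rot: [-3.133, 0.216, 0.001]
force: [0.6, 0.1, 0.0]
opening: 0.0852
time_s: 1.7
position: [0.4775, -0.0173, 0.2087]
tcp_rot: [3.134, -0.214, -0.0]
force: [1.1, -0.8, -0.4]
opening: 0.0854
time_s: 2.1
position: [0.5292, 0.1213, 0.2087]
tcp_rot: [-3.133, 0.204, -0.003]
force: [0.0, -0.6, 0.2]
opening: 0.0854
[ 0.01  0.41  1.65 -0.    1.08  1.72] (array([ 0.16, -0.22,  7.52]), 'tool x yaw -7.7')
[323. 206.]
[195. 204.]
[322. 339.]
```

View pics/w1.png

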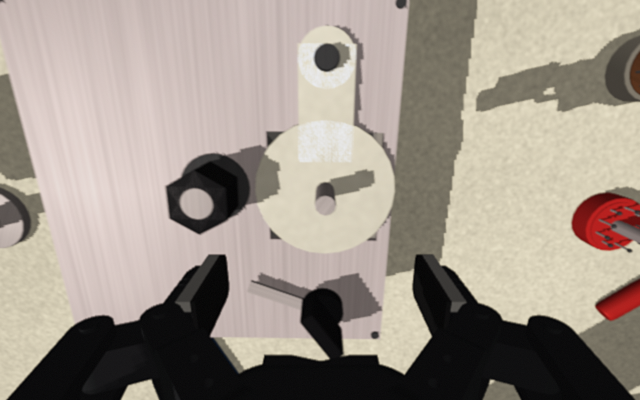

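View pics/t1.png

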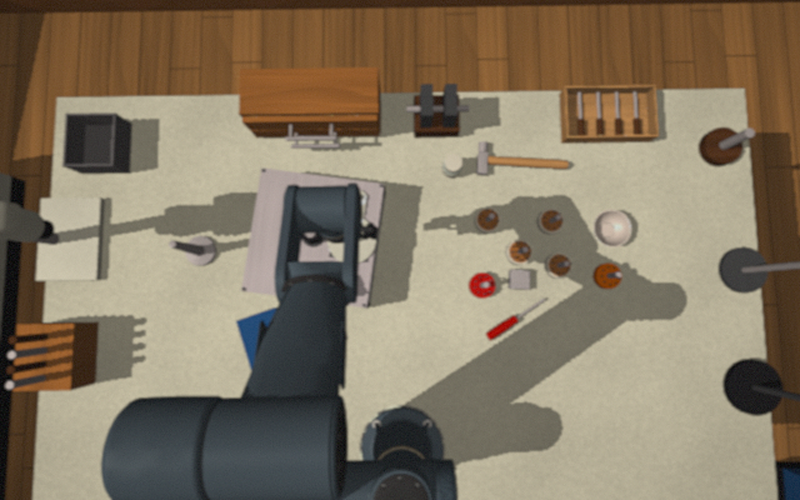

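The wrist view shows the handle top at (325,204) against a predicted (323,206), and the knob at (197,203) against (195,204), so the fit is good. The top view confirms exactly four white stands. I'll descend, grip the handle and swing it.

```bash
python3 -m crank '[[[0.1,-0.1,2.5,0],[0,0,2.5,0],[0,0,2.5,0],[0,0,0,0]]]' 0 30 && python3 -m crank '[[[0,0,0,0],[0,0,0,0],[0,0,0,0],[0,0,0,0],[0,0,0,0],[0,0,0,0],[0,0,0,0],[0,0,0,0]]]' 255 30 && python3 -m crank '[[[0.06,0.79,0,-4.3],[0.06,0.79,0,-4.3],[0.12,1.57,0,-8.59],[0.12,1.57,0,-8.59],[0.12,1.57,0,-8.59],[0.12,1.57,0,-8.59]]]'  && python3 -m crank '[[[0.12,1.57,0,-8.59],[0.12,1.57,0,-8.59],[0.12,1.57,0,-8.59],[0.12,1.57,0,-8.59],[0.12,1.57,0,-8.59],[0.06,0.79,0,-4.3]]]' && python3 -m crank '[[[0,0,0,0],[0,0,0,0]]]'
python3 - <<'E'
from h import *
s=r.observe(); print(s['force'],s['joints'].round(2)); th=np.radians(-7.9); M=np.array([[np.cos(th),-np.sin(th)],[np.sin(th),np.cos(th)]])
pin=np.array([.5425,.2126])+M@[.105,-.095]; d=M.T@(s['position'][:2]-pin); print('cover ang',np.arctan2(d[1],d[0])-np.pi+2*np.pi,np.linalg.norm(d))
E
```

```text
time_s: 2.6
position: [0.5254, 0.1151, 0.1309]
tcp_rot: [3.133, -0.218, -0.013]
force: [-0.5, -0.1, 0.3]
opening: 0.0854
time_s: 3.4
position: [0.5289, 0.117, 0.1338]
tcp_rot: [-3.134, 0.214, -0.0]
force: [0.5, 0.4, -0.5]
opening: -0.0001
time_s: 4.0
position: [0.5475, 0.0415, 0.1337]
tcp_rot: [-2.992, -0.957, 0.001]
force: [0.1, 0.2, 0.4]
opening: 0.0003
time_s: 4.6
position: [0.6213, -0.002, 0.1337]
tcp_rot: [2.36, 2.073, 0.001]
force: [-0.3, 0.2, 0.2]
opening: -0.0001
time_s: 4.8
position: [0.6193, -0.0011, 0.1334]
tcp_rot: [-2.365, -2.066, 0.001]
force: [-0.2, -0.2, 0.4]
opening: -0.0001
[-0.23580197 -0.17915844  0.43613091] [-0.18  0.61  1.52  0.    1.02 -0.05]
cover ang 1.5745770577241078 0.10610833081436291
```

```bash
python3 - <<'E'
from h import *
shot('wrist','w2.png')
E
```

```text
(no output)
```

View pics/w2.png

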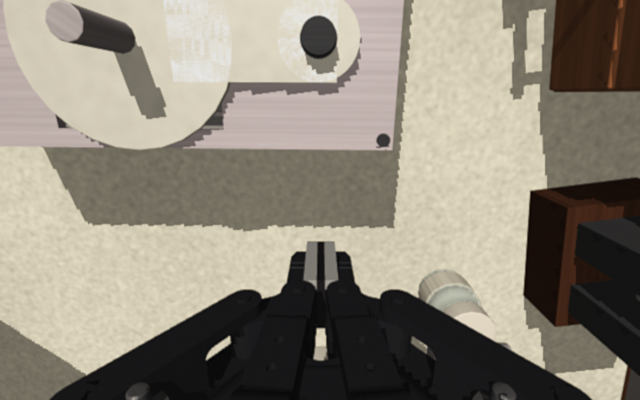

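The cover stayed put and the jaws closed on nothing, so the handle top is still at (62,20) here. I'll triangulate it from the two wrist views.

```bash
python3 - <<'E'
from h import *
from scipy.optimize import least_squares
c2=cam('wrist'); c0=cam('top')
# w1 pose
p=r.camera_params('wrist'); T=np.eye(4); T[:3,:3]=R.from_rotvec([-3.134,.2145,-.001]).as_matrix(); T[:3,3]=[.5296,.1212,.2083]
T=np.linalg.inv(T@np.array(p['T_tool_cam'])); c1=(c2[0],T[:3,:3],T[:3,3])
obs={'handle':[(c0,190+362/4-.4,125+262/4-.4),(c1,325,204),(c2,62,20)],'pin':[(c0,190+386/4-.4,125+132/4-.4),(c1,327,57),(c2,318,35)]}
for n,o in obs.items():
    for sub in (o,o[1:],o[:2]):
        s=least_squares(lambda q:np.concatenate([w2pix(c,q)-[u,v] for c,u,v in sub]),[.53,.12,.15]); print(n,s.x.round(4),s.fun.round(1))
print('handle on z .151',pix2w(c1,325,204,.151),pix2w(c2,62,20,.151)); print('disc c, z .112',pix2w(c1,326,188,.112)); print(r.observe()['position'],w2pix(c2,r.observe()['position']))
E
```

```text
handle [0.5302 0.1178 0.1539] [ 0.2 -0.5 -1.1 -0.3 -0.2  0.6]
handle [0.5306 0.1176 0.1544] [-1.  -0.6 -0.3  0.6]
handle [0.5291 0.1171 0.1517] [ 0.4 -0.1 -0.1  0. ]
pin [0.6319 0.1027 0.1249] [ 0.1  0.1 -1.7 -2.2 -1.7  1. ]
pin [0.6319 0.1027 0.1248] [-1.7 -2.2 -1.7  1.1]
pin [0.6289 0.1021 0.139 ] [-0.1  0.1  0.  -0. ]
handle on z .151 [0.52885372 0.11708751 0.151     ] [0.52841847 0.11880858 0.151     ]
disc c, z .112 [0.52950538 0.11562446 0.112     ]
[ 0.61899084 -0.00094657  0.13349351] [318.95379717 237.0385338 ]
```

The handle triangulates to (0.529, 0.118, 0.151), so the gripper was over it. The finger pixels suggest the tips sit 15–30 mm farther back than stated. I'll measure that by touching the cover plate (z 0.112) lightly, beside the handle, with the jaws shut.

```bash
python3 -m crank '[[[0,0,-2,0],[4,-4.6,0,-8],[4.2,-4.6,0,5.6],[0,0,0,0],[0,0,1.5,0],[0,0,1,0],[0,0,0,0]]]' && python3 -m crank '[[[0,0,0.3,0],[0,0,0.3,0],[0,0,0,0]]]' && python3 -m crank '[[[0,0,0.3,0],[0,0,0,0]]]' && python3 -m crank '[[[0,0,0.3,0],[0,0,0,0]]]'  && python3 -m crank '[[[0,0,0.2,0],[0,0,0,0]]]'
```

```text
time_s: 5.55
position: [0.5483, 0.0697, 0.1275]
tcp_rot: [-2.319, -2.116, 0.004]
force: [-0.1, 0.4, 0.1]
opening: -0.0
time_s: 5.85
position: [0.5497, 0.0695, 0.1226]
tcp_rot: [-2.321, -2.117, 0.0]
force: [0.1, -0.1, 0.9]
opening: -0.0
time_s: 6.05
position: [0.5496, 0.0696, 0.1196]
tcp_rot: [-2.32, -2.118, 0.0]
force: [0.2, 0.6, 0.3]
opening: 0.0001
time_s: 6.25
position: [0.5495, 0.0697, 0.1165]
tcp_rot: [-2.32, -2.118, 0.001]
force: [0.2, -0.3, -0.5]
opening: 0.0001
time_s: 6.45
position: [0.5495, 0.0697, 0.1146]
tcp_rot: [-2.32, -2.118, 0.0]
force: [0.0, -0.1, -0.5]
opening: -0.0002
```

```bash
for i in 1; do python3 -m crank '[[[-0,0,0.3,0],[0,0,0,0]]]'; python3 -m crank '[[[0,0,0.3,0],[0,0,0,0]]]';python3 -m crank '[[[0,0,0.3,0],[0,0,0,0]]]';python3 -m crank '[[[0,0,0.3,0],[0,0,0,0]]]'; done | grep -E "pos|force"
```

```text
position: [0.5494, 0.0698, 0.1115]
force: [-0.3, -0.0, 0.7]
position: [0.5494, 0.0698, 0.1084]
force: [0.1, 0.0, -0.3]
position: [0.5494, 0.0697, 0.1054]
force: [-0.1, -0.1, -0.4]
position: [0.5494, 0.0697, 0.1024]
force: [0.1, -0.5, -0.4]
```

```bash
for i in 1; do python3 -m crank '[[[-0,0,0.3,0],[0,0,0,0]]]'; python3 -m crank '[[[0,0,0.3,0],[0,0,0,0]]]';python3 -m crank '[[[0,0,0.3,0],[0,0,0,0]]]'; done | grep -E "pos|force"; python3 - <<'E'
from h import *
shot('wrist','w3.png',crop=(120,60,520,360),scale=2)
E
```

```text
position: [0.5494, 0.0697, 0.0994]
force: [0.5, -0.5, -1.0]
position: [0.5494, 0.0697, 0.0965]
force: [0.3, -0.6, 0.2]
position: [0.5494, 0.0698, 0.0934]
force: [-0.0, -0.3, -0.8]
```

View pics/w3.png

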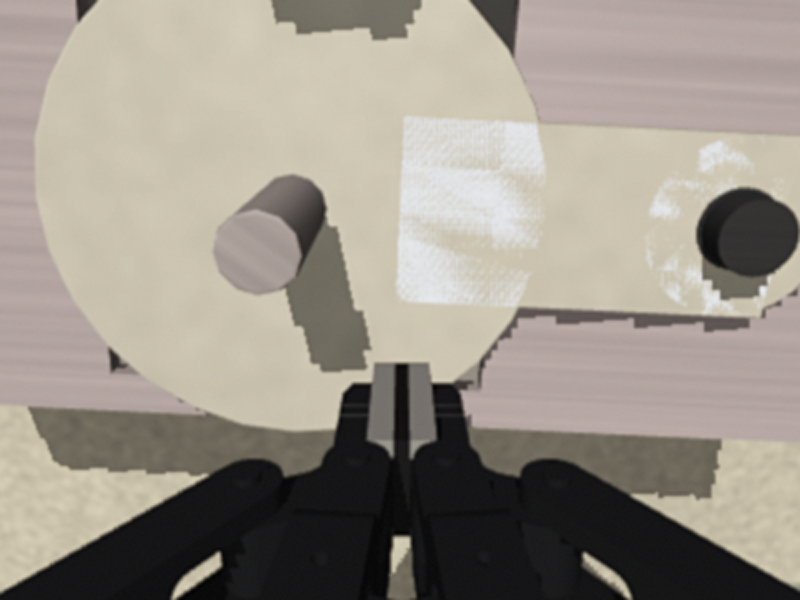

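Pad tips are at full-image (320,241) and still above the plate. I'll keep going down in small steps until they touch.

```bash
for i in 1; do python3 -m crank '[[[-0,0,0.3,0],[0,0,0,0]]]'; python3 -m crank '[[[0,0,0.2,0],[0,0,0,0]]]';python3 -m crank '[[[0,0,0.2,0],[0,0,0,0]]]'; python3 -m crank '[[[0,0,0.2,0],[0,0,0,0]]]';done | grep -E "pos|force"
```

```text
position: [0.5494, 0.0698, 0.0905]
force: [-0.1, 0.3, 0.5]
position: [0.5499, 0.0696, 0.0895]
force: [-1.2, -0.3, 5.4]
position: [0.5501, 0.0693, 0.0894]
force: [-4.2, -2.8, 17.2]
position: [0.5503, 0.069, 0.0893]
force: [-8.1, -2.0, 29.6]
```

The fingertips touch at TCP z 0.0895, so they are 22 mm behind the reported TCP rather than 11 mm ahead. All grip heights therefore need 33 mm less TCP z. Next I'll lift, open, roll back and grip the handle at TCP z 0.100.

```bash
(python3 -m crank '[[[0,0,-4,0],[0,0,-1.2,0],[0,0,0,8.5],[0,0,0,8.5],[0,0,0,8.5],[0,0,0,8.5],[0,0,0,8.5],[0,0,0,8.5]]]' 0 30 ; python3 -m crank '[[[0,0,0,8.5],[0,0,0,8.5],[0,0,0,8.5],[0,0,0,8.5],[0,0,0,7.7],[0,0,0,0]]]';  python3 -m crank '[[[-2.7,-3.5,0,0],[0,-1,0,0],[0,0,0,0],[0,0,0,0]]]')  | grep -E "pos|force"; python3 -c "
from h import *
print(delta([.529,.118,.100]))"
```

```text
position: [0.5495, 0.0698, 0.1364]
force: [-0.4, 0.2, 0.3]
position: [0.5495, 0.0698, 0.1364]
force: [0.5, -0.7, 0.2]
position: [0.5298, 0.1179, 0.1369]
force: [0.5, -0.6, 0.4]
(array([-0.08, -0.  ,  3.68]), 'tool x yaw -7.8')
```

```bash
(python3 -m crank '[[[-0.1,0,2,0],[0,0,1.7,0],[0,0,0,0]]]' 0 30 ; python3 -m crank '[[[0,0,0,0],[0,0,0,0],[0,0,0,0],[0,0,0,0],[0,0,0,0],[0,0,0,0],[0,0,0,0]]]' 255 30)  | grep -E "pos|force|open"
```

```text
position: [0.5271, 0.1171, 0.098]
force: [0.6, -0.7, 0.4]
opening: 0.0855
position: [0.5285, 0.1182, 0.1004]
force: [-0.7, 0.9, 4.9]
opening: 0.0148
```

It's gripped, with an opening near 15 mm. Swinging now.

```bash
(python3 -m crank '[[[0.06,0.79,0,-4.3],[0.06,0.79,0,-4.3],[0.12,1.57,0,-8.59],[0.12,1.57,0,-8.59],[0.12,1.57,0,-8.59],[0.12,1.57,0,-8.59]]]'; python3 -m crank '[[[0.12,1.57,0,-8.59],[0.12,1.57,0,-8.59],[0.12,1.57,0,-8.59],[0.12,1.57,0,-8.59],[0.12,1.57,0,-8.59],[0.06,0.79,0,-4.3]]]' ; python3 -m crank '[[[0.06,0.79,0,-4.3],[0,0,0,0]]]'; python3 -m crank '[[[0.05,0.6,0,-3],[0,0,0,0]]]')  | grep -E "pos|force|open"
```

```text
position: [0.5472, 0.043, 0.1004]
force: [1.7, 3.0, 3.8]
opening: 0.0147
position: [0.6202, -0.0, 0.1004]
force: [-1.7, 1.5, 6.8]
opening: 0.015
position: [0.6282, -0.0007, 0.1004]
force: [0.5, 0.5, 5.9]
opening: 0.015
position: [0.6335, -0.0008, 0.1004]
force: [-0.1, -0.9, 5.1]
opening: 0.0149
```

```bash
(python3 -m crank '[[[0,0.4,0,-2],[0,0,0,0]]]'; python3 -m crank '[[[0.0,0.3,0,-2],[0,0,0,0]]]'; python3 -m crank '[[[0.0,0.3,0,-1],[0,0,0,0]]]')  | grep -E "pos|force|open"
```

```text
position: [0.6361, -0.0007, 0.1004]
force: [-1.7, 0.2, 5.9]
opening: 0.015
position: [0.6359, -0.0005, 0.1003]
force: [-7.8, -1.5, 10.8]
opening: 0.0148
position: [0.6357, -0.0003, 0.1002]
force: [-14.0, -2.4, 14.2]
opening: 0.0151
```

At the stop (force builds, position holds). I'll release, lift and look down through the port.

```bash
(python3 -m crank '[[[0,-0.6,0,0],[0,0,0,0],[0,0,0,0],[0,0,-4,0],[0,0,-4,0],[0,0,0,0]]]' 0;python3 -m crank '[[[3.3,-2.3,0,0],[3.3,-2.3,0,0],[3.3,-2.3,0,0],[3.3,-2.3,0,0],[0,0,0,0],[0,0,0,0]]]')  | grep -E "pos|force|open"; python3 - <<'E'
from h import *
c=shot('wrist','w4.png'); print(delta([.529,.118,.178]),r.observe()['joints'].round(2)); print(w2pix(c,[.529,.118,.012]),w2pix(c,[.636,-.0005,.151]),w2pix(c,[.5425,.2126,.15]))
E
```

```text
position: [0.6419, -0.0014, 0.1857]
force: [1.3, 0.2, 0.6]
opening: 0.0851
position: [0.5346, 0.1242, 0.1795]
force: [-0.2, -0.5, -0.2]
opening: 0.0855
(array([-0.49, -0.7 ,  0.17]), 'tool x yaw 94.6') [ 0.02  0.46  1.65 -0.    1.02 -0.06]
[314.10948199 174.75172267] [436.47337782 376.40155654] [345.41902522  74.76800256]
```

View pics/w4.png

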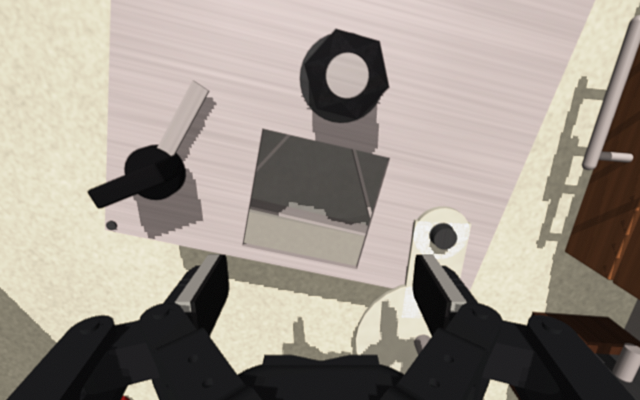

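The port is clear and the pocket below is empty (floor and divider walls visible around (310,190)). The lock bar lies around (95–185, 160–200). To save views, I'll write a brown-disc stand finder for the top camera and head to the first stand.

```bash
cat >> h.py <<'E'
def stands(im=None):
    c=cam('top')
    if im is None: im=r.grab_frame('top')[:,:,::-1]
    h=cv2.cvtColor(np.ascontiguousarray(im),cv2.COLOR_BGR2HSV)
    m=cv2.inRange(h,(5,90,60),(17,215,215)); m[:,:360]=0; m[:150]=0; m[245:]=0; m[:,530:]=0
    m=cv2.morphologyEx(m,cv2.MORPH_CLOSE,np.ones((3,3)))
    n,l,st,ce=cv2.connectedComponentsWithStats(m)
    return [(pix2w(c,*ce[i],.027)[:2].round(4),int(st[i,4])) for i in range(1,n) if st[i,4]>40]
E
(python3 -m crank '[[[-4.47,0.32,0,0],[-4.47,0.32,0,0],[-4.47,0.32,0,0],[-4.47,0.32,0,0],[-4.47,0.32,0,0],[-4.47,0.32,0,0],[-4.47,0.32,0,0],[-4.47,0.32,0,0]]]' 0)  | grep -E "pos|force|open"
python3 - <<'E'
from h import *
print(stands(cv2.imread('pics/raw_top0.png'))); print(stands(cv2.imread('pics/raw_t1.png')));print(stands())
c=cam('wrist'); shot('wrist','w5.png'); print(delta([.5888,-.2301,.031])); print(w2pix(c,[.5888,-.2301,.085]))
E
```

```text
position: [0.5894, -0.235, 0.1795]
force: [0.8, 0.9, -1.1]
opening: 0.0854
[(array([ 0.5885, -0.2275]), 181), (array([ 0.5835, -0.3935]), 176), (array([ 0.5029, -0.3087]), 178), (array([ 0.4665, -0.4088]), 177), (array([ 0.4418, -0.539 ]), 180)]
[(array([ 0.5885, -0.2277]), 181), (array([ 0.5837, -0.3934]), 175), (array([ 0.503 , -0.3088]), 185), (array([ 0.4671, -0.409 ]), 174), (array([ 0.4397, -0.5401]), 173)]
[(array([ 0.5716, -0.4073]), 52), (array([ 0.4894, -0.3976]), 179), (array([ 0.4362, -0.5405]), 193)]
(array([ 1.08, -0.17, 14.85]), 'tool x yaw 94.1')
[317.21225885 172.07261752]
```

View pics/w5.png

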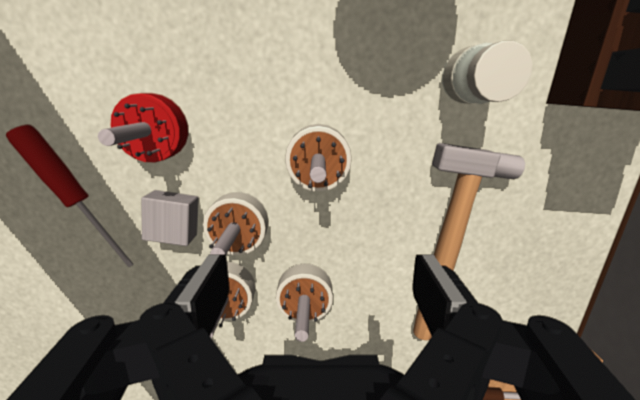

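The wrist view shows stand S1's post top at (317,172), as predicted. The top view also shows that S4 has been knocked from (0.467,-0.409) to about (0.489,-0.398). I'll settle, then grasp S1.

```bash
python3 -m crank '[[[0,0,0,0],[0,0,0,0]]]' 60 30 | grep pos;  python3 - <<'E'
from h import *
print(delta([.5888,-.2301,.031]))
E
```

```text
position: [0.5884, -0.231, 0.1792]
(array([ 0.07,  0.06, 14.82]), 'tool x yaw 94.5')
```

```bash
(python3 -m crank '[[[0.1,0,5,0],[0,0,5,0],[0,0,3,0],[0,0,1.8,0],[0,0,0,0],[0,0,0,0]]]' 60 40; python3 -m crank '[[[0,0,0,0],[0,0,0,0],[0,0,0,0],[0,0,0,0],[0,0,0,0],[0,0,0,0]]]' 255 40; python3 -m crank '[[[0,0,-1,0],[0,0,-2,0],[0,0,-4.5,0],[0,0,-4.5,0],[0,0,-4.5,0],[0,0,-4,0],[0,0,0,0]]]')| grep -E "pos|force|open";python3 -c "
from h import *
print(delta([.529,.118,.235]),stands())"
```

```text
position: [0.5891, -0.229, 0.0321]
force: [-0.6, 0.2, -0.1]
opening: 0.0651
position: [0.589, -0.2302, 0.0328]
force: [-1.3, 0.3, 5.5]
opening: 0.0126
position: [0.5923, -0.2319, 0.2439]
force: [0.2, -1.0, -2.3]
opening: 0.0127
(array([35.39, -3.51,  0.57]), 'tool x yaw 94.6') [(array([ 0.6483, -0.2631]), 44), (array([ 0.4894, -0.3975]), 181), (array([ 0.4382, -0.5393]), 159)]
```

```bash
(python3 -m crank '[[[4.42,-0.44,0,0],[4.42,-0.44,0,0],[4.42,-0.44,0,0],[4.42,-0.44,0,0],[4.42,-0.44,0,0],[4.42,-0.44,0,0],[4.42,-0.44,0,0],[4.42,-0.44,0,0]]]'; python3 -m crank '[[[0,0,0,0],[0,0,0,0],[0,0,0,0]]]')| grep -E "pos|force|open";python3 -c "
from h import *
print(delta([.529,.118,.045]),stands())"
```

```text
position: [0.5228, 0.1213, 0.2345]
force: [1.4, 0.1, -2.7]
opening: 0.0127
position: [0.5247, 0.119, 0.2355]
force: [0.7, 0.4, -3.4]
opening: 0.0129
(array([-0.13,  0.48, 19.05]), 'tool x yaw 94.6') [(array([ 0.584 , -0.3935]), 177), (array([ 0.5035, -0.3094]), 191), (array([ 0.4893, -0.3975]), 178), (array([ 0.4408, -0.5399]), 183)]
```

```bash
(python3 -m crank '[[[-0.1,0.45,4,0],[0,0,4,0],[0,0,0,0],[0,0,4,0],[0,0,4,0],[0,0,2.5,0],[0,0,0,0],[0,0,0,0]]]'; python3 -m crank '[[[0,0,0.3,0],[0,0,0,0]]]';python3 -m crank '[[[0,0,0.2,0],[0,0,0,0]]]')| grep -E "pos|force|open"
```

```text
position: [0.5313, 0.1184, 0.053]
force: [0.8, -0.1, -1.8]
opening: 0.0126
position: [0.5313, 0.119, 0.0505]
force: [-0.6, 0.5, -2.8]
opening: 0.0127
position: [0.5302, 0.1191, 0.0474]
force: [-0.5, -0.8, -2.8]
opening: 0.0131
```

```bash
(python3 -m crank '[[[0,0,0.2,0],[0,0,0,0],[0,0,0,0]]]';python3 -m crank '[[[0,0,0.15,0],[0,0,0,0]]]';python3 -m crank '[[[0,0,0,0],[0,0,0,0],[0,0,0,0],[0,0,0,0]]]' 150)| grep -E "pos|force|open"
```

```text
position: [0.5304, 0.1192, 0.0452]
force: [-0.4, 1.6, 0.8]
opening: 0.0125
position: [0.5317, 0.1196, 0.0448]
force: [0.5, 2.0, 8.5]
opening: 0.0125
position: [0.5296, 0.119, 0.043]
force: [-0.5, 0.2, 0.3]
opening: 0.035
```

Stand 1 is seated (8.5 N at z 0.0448) and released. Now lift and go over the carousel knob, rolled to face its flats (tool x yaw 52°).

```bash
(python3 -m crank '[[[0,0,-2,0],[0,0,-4,0],[0,0,-4,0],[0,0,-1,0],[4.6,1,0,0],[4.6,1,0,0],[0,0,0,0]]]' 150; python3 -m crank '[[[0,0,0,8.5],[0,0,0,8.5],[0,0,0,8.5],[0,0,0,8.5],[0,0,0,8.5],[0,0,0,0],[0,0,0,0]]]' 0)| grep -E "pos|force|open"; python3 -c "
from h import *
c=shot('wrist','w6.png',scale=1); print(delta([.5425,.2126,.097]),w2pix(c,[.5425,.2126,.15]))"
```

```text
position: [0.5428, 0.217, 0.153]
force: [0.0, -0.7, -0.1]
opening: 0.0353
position: [0.5419, 0.2118, 0.1526]
force: [0.7, -0.6, -0.1]
opening: 0.0851
(array([ 0.09, -0.  ,  5.58]), 'tool x yaw 52.2') [318.58257072 234.35165723]
```

View pics/w6.png

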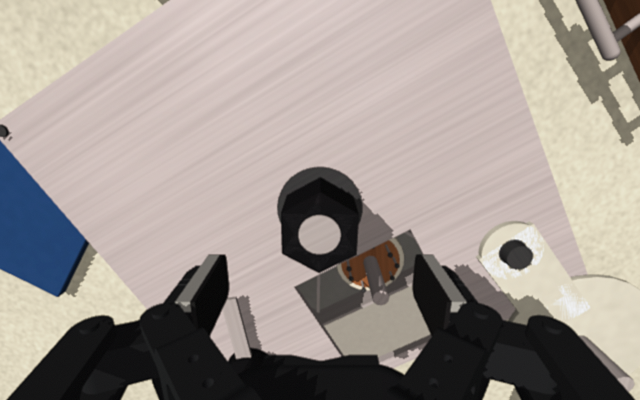

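Knob at (319,235) with flats facing the jaws, and stand 1 upright in its pocket at (370,265). Grip and turn 60° anticlockwise.

```bash
(python3 -m crank '[[[0.1,0,3,0],[0,0,2.6,0],[0,0,0,0],[0,0,0,0]]]' 0 60; python3 -m crank '[[[0,0,0,0],[0,0,0,0],[0,0,0,0],[0,0,0,0],[0,0,0,0],[0,0,0,0]]]' 255 60; python3 -m crank '[[[0,0,0,-4],[0,0,0,-8.5],[0,0,0,-8.5],[0,0,0,-8.5],[0,0,0,-8.5],[0,0,0,-8.5],[0,0,0,-8.5],[0,0,0,-5]]]'; python3 -m crank '[[[0,0,0,0],[0,0,0,0],[0,0,0,0]]]';python3 -m crank '[[[0,0,0,0],[0,0,0,0],[0,0,0,0],[0,0,0,0],[0,0,-3,0],[0,0,-2.6,0],[0,0,0,0]]]' 0)| grep -E "pos|force|open"; python3 -c "
from h import *
c=shot('wrist','w7.png'); print(stands(),delta([.5845,-.3986,.18]),w2pix(c,[.529,.118,.05]))"
```

```text
position: [0.5429, 0.213, 0.0971]
force: [0.9, -0.4, 0.1]
opening: 0.0853
position: [0.5428, 0.214, 0.0988]
force: [-2.4, 2.3, 5.9]
opening: 0.0431
position: [0.5417, 0.2142, 0.0988]
force: [-4.4, 1.7, 6.3]
opening: 0.0431
position: [0.5418, 0.2142, 0.0989]
force: [-4.2, 3.0, 6.5]
opening: 0.0431
position: [0.5461, 0.2136, 0.1568]
force: [1.2, -0.1, -0.0]
opening: 0.0856
[(array([ 0.5838, -0.3936]), 178), (array([ 0.5033, -0.3091]), 185), (array([ 0.4885, -0.3968]), 172), (array([ 0.44  , -0.5408]), 175)] (array([-58.23, -19.19,  -2.64]), 'tool x yaw 112.1') [265.57973663 267.10312631]
```

View pics/w7.png

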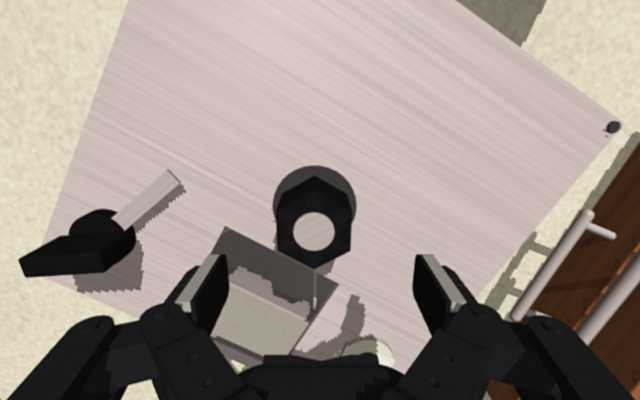

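View 12: the empty next pocket is under the port (265,300), and the carousel clicked round. Next is the middle stand S3 at post ≈ (0.5045,-0.3118).

```bash
(python3 -m crank '[[[0,0,-2.5,0],[-4.29,-2.12,0,0],[-4.29,-2.12,0,0],[-4.29,-2.12,0,0],[-4.29,-2.12,0,0],[-4.29,-2.12,0,0],[-4.29,-2.12,0,0],[-4.29,-2.12,0,0]]]' 60 40; python3 -m crank '[[[-4.29,-2.12,0,0],[-4.29,-2.12,0,0],[-4.29,-2.12,0,0],[-4.29,-2.12,0,0],[0,0,0,0],[0,0,0,0],[0,0,0,0]]]')| grep -E "pos|force|open"; python3 -c "
from h import *
c=shot('wrist','w8.png'); print(delta([.5047,-.3118,.031]),w2pix(c,[.5047,-.3118,.085]),w2pix(c,[.49,-.4,.085]))"
```

```text
position: [0.5171, -0.1224, 0.1768]
force: [-0.0, 0.1, -0.1]
opening: 0.0656
position: [0.5036, -0.3101, 0.177]
force: [-0.1, -0.2, 0.2]
opening: 0.065
(array([-2.500e-01,  1.000e-02,  1.463e+01]), 'tool x yaw 112.2') [320.62787923 192.36026293] [269.58299654 272.00673219]
```

View pics/w8.png

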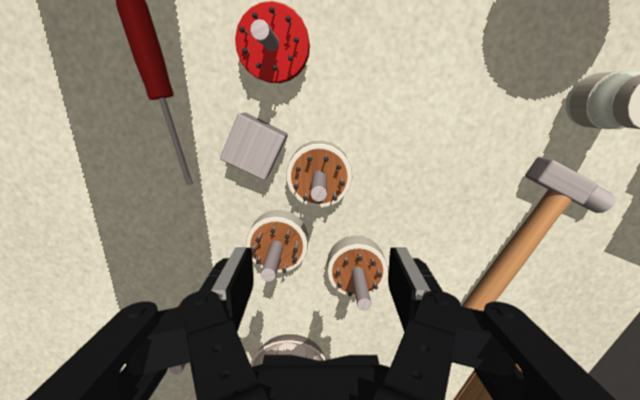

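S3's post is at (319,192) and S4's at (268,273), both within 2 px of prediction. Grasp S3 and carry it to the port.

```bash
(python3 -m crank '[[[-0.2,0,5,0],[0,0,5,0],[0,0,3,0],[0,0,1.6,0],[0,0,0,0],[0,0,0,0]]]' 70 40; python3 -m crank '[[[0,0,0,0],[0,0,0,0],[0,0,0,0],[0,0,0,0],[0,0,0,0],[0,0,0,0]]]' 255 40; python3 -m crank '[[[0,0,-1,0],[0,0,-2,0],[0,0,-4.5,0],[0,0,-4.5,0],[0,0,-4.5,0],[0,0,-4,0],[0,0,0,0],[0,0,0,0]]]')| grep -E "pos|force|open";python3 -c "
from h import *
print(delta([.529,.118,.045]),stands())"
```

```text
position: [0.5057, -0.3125, 0.0326]
force: [-0.9, 0.0, 1.2]
opening: 0.0619
position: [0.5053, -0.314, 0.0329]
force: [-2.2, 0.4, 3.7]
opening: 0.0127
position: [0.5052, -0.3134, 0.2381]
force: [-0.4, 0.9, -3.0]
opening: 0.0129
(array([39.1 , 18.42, 19.28]), 'tool x yaw 112.1') [(array([ 0.4194, -0.5509]), 63)]
```

```bash
(python3 -m crank '[[[4.34,2.05,0,0],[4.34,2.05,0,0],[4.34,2.05,0,0],[4.34,2.05,0,0],[4.34,2.05,0,0],[4.34,2.05,0,0],[4.34,2.05,0,0],[4.34,2.05,0,0]]]'; python3 -m crank '[[[4.34,2.05,0,0],[0,0,0,0],[0,0,0,0],[0,0,0,0],[0,0,0,0]]]')| grep -E "pos|force|open";python3 -c "
from h import *
print(delta([.529,.118,.045]),stands())"
```

```text
position: [0.5245, 0.0718, 0.2348]
force: [1.7, -0.9, -2.3]
opening: 0.013
position: [0.5289, 0.1162, 0.2365]
force: [-0.1, -1.1, -2.2]
opening: 0.0124
(array([ 0.15,  0.11, 19.15]), 'tool x yaw 112.0') [(array([ 0.5836, -0.3933]), 173), (array([ 0.4892, -0.3974]), 175), (array([ 0.4369, -0.5406]), 156)]
```

```bash
(python3 -m crank '[[[0.15,0.1,4,0],[0,0,4,0],[0,0,0,0],[0,0,4,0],[0,0,4,0],[0,0,2.5,0],[0,0,0,0],[0,0,0,0]]]'; python3 -m crank '[[[0,0,0.4,0],[0,0,0.2,0],[0,0,0,0],[0,0,0,0]]]';python3 -m crank '[[[0,0,0.2,0],[0,0,0,0]]]')| grep -E "pos|force|open"
```

```text
position: [0.5311, 0.1189, 0.0537]
force: [0.9, 0.2, -2.0]
opening: 0.0126
position: [0.53, 0.1195, 0.0471]
force: [-0.2, 0.7, -2.4]
opening: 0.0129
position: [0.5304, 0.1197, 0.045]
force: [-0.5, 1.3, 2.2]
opening: 0.0131
```

Touching down. Release, lift, move over the knob, grip, turn 60° and release.

```bash
(python3 -m crank '[[[0,0,0,0],[0,0,0,0],[0,0,0,0],[0,0,0,0],[0,0,-2,0],[0,0,-4,0],[0,0,-4,0],[0,0,-1,0]]]' 150; python3 -m crank '[[[4.1,2.4,0,0],[4.1,2.4,0,0],[0,0,0,0],[0,0,0,0],[0,0,0,0]]]' 0 60)| grep -E "pos|force|open"; python3 -c "
from h import *
c=cam('wrist'); print(delta([.5425,.2126,.097]),stands())"
```

```text
position: [0.5324, 0.1195, 0.1584]
force: [0.3, -0.2, 1.0]
opening: 0.0351
position: [0.5424, 0.2126, 0.1535]
force: [-0.0, -0.2, 0.6]
opening: 0.0852
(array([-0.  ,  0.02,  5.65]), 'tool x yaw 112.1') [(array([ 0.5836, -0.3934]), 175), (array([ 0.4882, -0.397 ]), 168), (array([ 0.4421, -0.5407]), 185)]
```

```bash
(python3 -m crank '[[[0,0,3,0],[0,0,2.6,0],[0,0,0,0],[0,0,0,0]]]' 0 60; python3 -m crank '[[[0,0,0,0],[0,0,0,0],[0,0,0,0],[0,0,0,0],[0,0,0,0],[0,0,0,0]]]' 255 60; python3 -m crank '[[[0,0,0,-4],[0,0,0,-8.5],[0,0,0,-8.5],[0,0,0,-8.5],[0,0,0,-8.5],[0,0,0,-8.5],[0,0,0,-8.5],[0,0,0,-5]]]'; python3 -m crank '[[[0,0,0,0],[0,0,0,0],[0,0,0,0]]]';python3 -m crank '[[[0,0,0,0],[0,0,0,0],[0,0,0,0],[0,0,0,0],[0,0,-3,0],[0,0,-2.6,0],[0,0,0,0],[0,0,0,0]]]' 0)| grep -E "pos|force|open"; python3 - <<'E'
from h import *
c=shot('wrist','w9.png'); im=cv2.imread('pics/raw_w9.png'); h=cv2.cvtColor(im,cv2.COLOR_BGR2HSV)
# port floor area: look for brown inside port quad
th=np.radians(-7.9); M=np.array([[np.cos(th),-np.sin(th)],[np.sin(th),np.cos(th)]])
q=np.array([w2pix(c,[*(np.array([.5425,.2126])+M@[a,-.095+b]),.106]) for a,b in((-.045,-.045),(.045,-.045),(.045,.045),(-.045,.045))]).astype(np.int32)
m=np.zeros(im.shape[:2],np.uint8); cv2.fillPoly(m,[q],1); print(q.tolist(),'brown in port',int(((cv2.inRange(h,(5,110,60),(17,255,255))>0)&(m>0)).sum()),m.sum())
print(delta([.490,-.400,.18]),r.observe()['joints'].round(2))
E
```

```text
position: [0.5431, 0.2124, 0.0982]
force: [-0.1, -0.3, 0.3]
opening: 0.0855
position: [0.5422, 0.2129, 0.0997]
force: [-1.5, -2.1, 6.8]
opening: 0.043
position: [0.5425, 0.2131, 0.0997]
force: [-3.0, -0.9, 5.6]
opening: 0.043
position: [0.5425, 0.2132, 0.0997]
force: [-1.6, -0.5, 5.3]
opening: 0.043
position: [0.5435, 0.2135, 0.1547]
force: [-0.3, -0.6, -0.3]
opening: 0.0853
[[110, 142], [134, 262], [253, 262], [244, 142]] brown in port 113 15426
(array([ -3.22, -61.48,  -2.6 ]), 'tool x yaw 172.1') [ 0.18  0.54  1.59  0.    1.01 -1.25]
```

```bash
python3 -c "
import cv2
cv2.imwrite('pics/c9.png',cv2.resize(cv2.imread('pics/raw_w9.png')[100:320,40:360],None,fx=2,fy=2))"
```

```text
(no output)
```

View pics/c9.png

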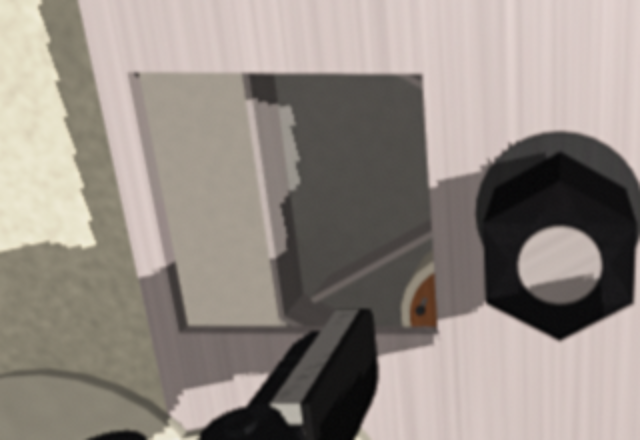

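View 14: the pocket under the port is empty, and stand 2 shows one pocket on at bottom right. Roll back to yaw 112° and fetch S4.

```bash
(python3 -m crank '[[[0,0,-2.5,0],[0,0,0,8.57],[0,0,0,8.57],[0,0,0,8.57],[0,0,0,8.57],[0,0,0,8.57],[0,0,0,8.57],[0,0,0,8.57]]]' 60 40; python3 -m crank '[[[0,0,0,0],[0,0,0,0]]]')| grep -E "pos|force|open"; python3 -c "
from h import *
print(delta([.490,-.400,.18]),stands())"
```

```text
position: [0.5421, 0.2132, 0.1775]
force: [-0.6, -0.2, 0.3]
opening: 0.0653
position: [0.5426, 0.2133, 0.1782]
force: [0.3, 0.6, 0.2]
opening: 0.0653
(array([-54.76, -28.12,  -0.14]), 'tool x yaw 112.3') [(array([ 0.5832, -0.3933]), 180), (array([ 0.4885, -0.3966]), 171), (array([ 0.4398, -0.5409]), 179)]
```

```bash
(python3 -m crank '[[[-4.21,-2.16,0,0],[-4.21,-2.16,0,0],[-4.21,-2.16,0,0],[-4.21,-2.16,0,0],[-4.21,-2.16,0,0],[-4.21,-2.16,0,0],[-4.21,-2.16,0,0],[-4.21,-2.16,0,0]]]' 60 40; python3 -m crank '[[[-4.21,-2.16,0,0],[-4.21,-2.16,0,0],[-4.21,-2.16,0,0],[-4.21,-2.16,0,0],[-4.21,-2.16,0,0],[0,0,0,0],[0,0,0,0],[0,0,0,0]]]')| grep -E "pos|force|open"; python3 - <<'E'
from h import *
c=shot('wrist','w10.png'); p=[.490,-.400,.085]; print(delta([.490,-.400,.031]),w2pix(c,p))
h=cv2.cvtColor(cv2.imread('pics/raw_w10.png'),cv2.COLOR_BGR2HSV); m=cv2.inRange(h,(5,90,60),(17,215,215)); m=cv2.morphologyEx(m,cv2.MORPH_CLOSE,np.ones((7,7)))
n,l,st,ce=cv2.connectedComponentsWithStats(m); print([(ce[i].round(),pix2w(c,*ce[i],.027).round(4),st[i,4]) for i in range(1,n) if st[i,4]>300])
E
```

```text
position: [0.5094, -0.1654, 0.1793]
force: [0.8, 0.9, 0.0]
opening: 0.066
position: [0.4887, -0.3978, 0.1788]
force: [0.8, 0.2, -1.1]
opening: 0.0652
(array([-0.3,  0. , 14.8]), 'tool x yaw 112.2') [320.53221007 192.22817802]
[(array([560., 203.]), array([ 0.7339, -0.3323,  0.027 ]), np.int32(5436)), (array([319., 175.]), array([ 0.488 , -0.4004,  0.027 ]), np.int32(1949)), (array([402., 205.]), array([ 0.581, -0.397,  0.027]), np.int32(1768)), (array([233., 256.]), array([ 0.4349, -0.5212,  0.027 ]), np.int32(1281)), (array([592., 344.]), array([ 0.8769, -0.4705,  0.027 ]), np.int32(6327)), (array([478., 392.]), array([ 0.787 , -0.5907,  0.027 ]), np.int32(328))]
```

```bash
(python3 -m crank '[[[-0.3,0,5,0],[0,0,5,0],[0,0,3,0],[0,0,1.7,0],[0,0,0,0],[0,0,0,0]]]' 70 40; python3 -m crank '[[[0,0,0,0],[0,0,0,0],[0,0,0,0],[0,0,0,0],[0,0,0,0],[0,0,0,0]]]' 255 40; python3 -m crank '[[[0,0,-1,0],[0,0,-2,0],[0,0,-4.5,0],[0,0,-4.5,0],[0,0,-4.5,0],[0,0,-4,0],[0,0,0,0],[0,0,0,0]]]')| grep -E "pos|force|open";python3 -c "
from h import *
print(delta([.529,.118,.045]))"
```

```text
position: [0.4908, -0.401, 0.0329]
force: [-0.1, -0.0, 0.2]
opening: 0.062
position: [0.4904, -0.4025, 0.0333]
force: [-1.5, 0.1, 5.2]
opening: 0.0123
position: [0.4901, -0.4018, 0.2382]
force: [-0.2, 0.5, -2.5]
opening: 0.0125
(array([46.71, 23.16, 19.28]), 'tool x yaw 112.1')
```

11 rows of (4.25, 2.10) to the port.

```bash
(python3 -m crank '[[[4.25,2.1,0,0],[4.25,2.1,0,0],[4.25,2.1,0,0],[4.25,2.1,0,0],[4.25,2.1,0,0],[4.25,2.1,0,0],[4.25,2.1,0,0],[4.25,2.1,0,0]]]'; python3 -m crank '[[[4.25,2.1,0,0],[4.25,2.1,0,0],[4.25,2.1,0,0],[0,0,0,0],[0,0,0,0],[0,0,0,0],[0,0,0,0]]]')| grep -E "pos|force|open";python3 -c "
from h import *
print(delta([.529,.118,.045]),stands())"
```

```text
position: [0.5157, -0.0214, 0.2349]
force: [1.5, 0.2, -1.1]
opening: 0.0125
position: [0.5278, 0.1167, 0.2366]
force: [0.1, -0.0, -1.9]
opening: 0.0127
(array([ 0.07,  0.2 , 19.16]), 'tool x yaw 112.0') [(array([ 0.5832, -0.3936]), 175), (array([ 0.4413, -0.5398]), 158)]
```

```bash
(python3 -m crank '[[[0.05,0.2,4,0],[0,0,4,0],[0,0,0,0],[0,0,4,0],[0,0,4,0],[0,0,2.5,0],[0,0,0,0],[0,0,0,0]]]'; python3 -m crank '[[[0,0,0.4,0],[0,0,0.2,0],[0,0,0,0],[0,0,0,0]]]';python3 -m crank '[[[0,0,0.2,0],[0,0,0,0]]]')| grep -E "pos|force|open"
```

```text
position: [0.5314, 0.1188, 0.0538]
force: [0.6, 0.4, -1.9]
opening: 0.0131
position: [0.5304, 0.1193, 0.0472]
force: [-0.3, -0.3, -2.4]
opening: 0.0129
position: [0.5307, 0.1193, 0.0452]
force: [0.6, -0.3, 2.9]
opening: 0.0127
```

```bash
(python3 -m crank '[[[0,0,0,0],[0,0,0,0],[0,0,0,0],[0,0,0,0],[0,0,-2,0],[0,0,-4,0],[0,0,-4,0],[0,0,-1,0]]]' 150; python3 -m crank '[[[4.1,2.4,0,0],[4.1,2.4,0,0],[0,0,0,0],[0,0,0,0],[0,0,0,0]]]' 0 60;python3 -m crank '[[[0,0,3,0],[0,0,2.6,0],[0,0,0,0],[0,0,0,0]]]' 0 60; python3 -m crank '[[[0,0,0,0],[0,0,0,0],[0,0,0,0],[0,0,0,0],[0,0,0,0],[0,0,0,0]]]' 255 60)| grep -E "pos|force|open"
```

```text
position: [0.5327, 0.1194, 0.1585]
force: [0.8, -0.5, 0.6]
opening: 0.0352
position: [0.5427, 0.2124, 0.1536]
force: [1.4, -0.0, -0.3]
opening: 0.0858
position: [0.5433, 0.2121, 0.0982]
force: [0.0, 0.2, 0.5]
opening: 0.0856
position: [0.5423, 0.2126, 0.0998]
force: [-3.1, -1.7, 6.7]
opening: 0.0429
```

```bash
(python3 -m crank '[[[0,0,0,-4],[0,0,0,-8.5],[0,0,0,-8.5],[0,0,0,-8.5],[0,0,0,-8.5],[0,0,0,-8.5],[0,0,0,-8.5],[0,0,0,-5]]]'; python3 -m crank '[[[0,0,0,0],[0,0,0,0],[0,0,0,0]]]';python3 -m crank '[[[0,0,0,0],[0,0,0,0],[0,0,0,0],[0,0,0,0],[0,0,-3,0],[0,0,-2.6,0],[0,0,0,0],[0,0,0,0]]]' 0)| grep -E "pos|force|open"; python3 - <<'E'
from h import *
c=shot('wrist','w11.png'); im=cv2.imread('pics/raw_w11.png'); h=cv2.cvtColor(im,cv2.COLOR_BGR2HSV)
b=cv2.imread('pics/raw_w9.png'); print('mean diff vs w9 in port', np.abs(im.astype(int)-b)[145:260,130:245].mean())
f=lambda x:int((cv2.inRange(cv2.cvtColor(x,cv2.COLOR_BGR2HSV),(5,110,60),(17,255,255))>0)[142:262,110:253].sum()); print(f(im),f(b))
E
```

```text
position: [0.5428, 0.2131, 0.0998]
force: [-2.9, 0.6, 5.5]
opening: 0.0433
position: [0.5428, 0.2131, 0.0998]
force: [-2.9, 0.5, 5.8]
opening: 0.0429
position: [0.5438, 0.2133, 0.1548]
force: [-0.4, -0.0, 0.3]
opening: 0.0852
mean diff vs w9 in port 2.4834278512917454
92 101
```

The port view is nearly identical to the previous empty one, so another empty pocket is up. Now the last stand, S2.

```bash
(python3 -m crank '[[[0,0,-2.5,0],[0,0,0,8.57],[0,0,0,8.57],[0,0,0,8.57],[0,0,0,8.57],[0,0,0,8.57],[0,0,0,8.57],[0,0,0,8.57]]]' 60 40; python3 -m crank '[[[0,0,0,0],[0,0,0,0]]]')| grep -E "pos|force|open"; python3 -c "
from h import *
print(delta([.5845,-.3982,.18]),stands())"
```

```text
position: [0.5424, 0.213, 0.1776]
force: [0.0, 0.6, -0.1]
opening: 0.0654
position: [0.5429, 0.2131, 0.1783]
force: [-0.6, -0.7, -0.1]
opening: 0.0654
(array([-58.14, -19.33,  -0.16]), 'tool x yaw 112.3') [(array([ 0.5834, -0.3933]), 180), (array([ 0.4396, -0.5412]), 174)]
```

13 rows of (-4.47, -1.49).

```bash
(python3 -m crank '[[[-4.47,-1.49,0,0],[-4.47,-1.49,0,0],[-4.47,-1.49,0,0],[-4.47,-1.49,0,0],[-4.47,-1.49,0,0],[-4.47,-1.49,0,0],[-4.47,-1.49,0,0],[-4.47,-1.49,0,0]]]' 60 40; python3 -m crank '[[[-4.47,-1.49,0,0],[-4.47,-1.49,0,0],[-4.47,-1.49,0,0],[-4.47,-1.49,0,0],[-4.47,-1.49,0,0],[0,0,0,0],[0,0,0,0],[0,0,0,0]]]')| grep -E "pos|force|open"; python3 - <<'E'
from h import *
c=shot('wrist','w12.png'); print(delta([.5845,-.3982,.031]))
h=cv2.cvtColor(cv2.imread('pics/raw_w12.png'),cv2.COLOR_BGR2HSV); m=cv2.inRange(h,(5,90,60),(17,215,215)); m=cv2.morphologyEx(m,cv2.MORPH_CLOSE,np.ones((7,7)))
n,l,st,ce=cv2.connectedComponentsWithStats(m); print([(ce[i].round(),pix2w(c,*ce[i],.027).round(4),st[i,4]) for i in range(1,n) if 1000<st[i,4]<3000])
E
```

```text
position: [0.5675, -0.1648, 0.1792]
force: [0.6, -0.6, -0.4]
opening: 0.0653
position: [0.5825, -0.3966, 0.1788]
force: [-1.0, 0.5, 1.2]
opening: 0.0653
(array([-0.28,  0.1 , 14.81]), 'tool x yaw 112.2')
[(array([321., 173.]), array([ 0.5831, -0.3961,  0.027 ]), np.int32(1954)), (array([155., 237.]), array([ 0.4428, -0.5308,  0.027 ]), np.int32(2988)), (array([464., 384.]), array([ 0.8577, -0.5838,  0.027 ]), np.int32(1183))]
```

```bash
(python3 -m crank '[[[-0.15,0.1,5,0],[0,0,5,0],[0,0,3,0],[0,0,1.7,0],[0,0,0,0],[0,0,0,0]]]' 70 40; python3 -m crank '[[[0,0,0,0],[0,0,0,0],[0,0,0,0],[0,0,0,0],[0,0,0,0],[0,0,0,0]]]' 255 40; python3 -m crank '[[[0,0,-1,0],[0,0,-2,0],[0,0,-4.5,0],[0,0,-4.5,0],[0,0,-4.5,0],[0,0,-4,0],[0,0,0,0],[0,0,0,0]]]')| grep -E "pos|force|open";python3 -c "
from h import *
print(delta([.529,.118,.045]))"
```

```text
position: [0.5855, -0.3991, 0.0339]
force: [-0.5, -0.3, 0.1]
opening: 0.0621
position: [0.5846, -0.3998, 0.0339]
force: [-2.1, 0.3, 5.5]
opening: 0.0126
position: [0.5843, -0.3988, 0.2381]
force: [-0.4, 0.1, -2.7]
opening: 0.0126
(array([49.97, 14.32, 19.28]), 'tool x yaw 112.1')
```

```bash
(python3 -m crank '[[[4.54,1.3,0,0],[4.54,1.3,0,0],[4.54,1.3,0,0],[4.54,1.3,0,0],[4.54,1.3,0,0],[4.54,1.3,0,0],[4.54,1.3,0,0],[4.54,1.3,0,0]]]'; python3 -m crank '[[[4.54,1.3,0,0],[4.54,1.3,0,0],[4.54,1.3,0,0],[0,0,0,0],[0,0,0,0],[0,0,0,0],[0,0,0,0]]]')| grep -E "pos|force|open";python3 -c "
from h import *
print(delta([.529,.118,.045]),stands())"
```

```text
position: [0.5413, -0.021, 0.2346]
force: [1.9, -0.2, -3.2]
opening: 0.0127
position: [0.5286, 0.1161, 0.2366]
force: [0.9, 0.7, -2.1]
opening: 0.0126
(array([ 0.15,  0.14, 19.16]), 'tool x yaw 112.0') [(array([ 0.4394, -0.5401]), 164)]
```

```bash
(python3 -m crank '[[[0.1,0.1,4,0],[0,0,4,0],[0,0,0,0],[0,0,4,0],[0,0,4,0],[0,0,2.5,0],[0,0,0,0],[0,0,0,0]]]'; python3 -m crank '[[[0,0,0.4,0],[0,0,0.2,0],[0,0,0,0],[0,0,0,0]]]';python3 -m crank '[[[0,0,0.2,0],[0,0,0,0]]]'; python3 -m crank '[[[0,0,0,0],[0,0,0,0],[0,0,0,0],[0,0,0,0],[0,0,-2,0],[0,0,-4,0],[0,0,-4,0],[0,0,-3,0]]]' 150)| grep -E "pos|force|open"; python3 - <<'E'
from h import *
print(delta([.636,-.0005,.100]),r.observe()['joints'].round(2)); c=shot('wrist','w13.png')
E
```

```text
position: [0.5309, 0.1183, 0.0538]
force: [-0.2, 0.2, -1.9]
opening: 0.0127
position: [0.5298, 0.1188, 0.0472]
force: [-0.1, 0.1, -1.9]
opening: 0.0126
position: [0.5307, 0.1188, 0.0458]
force: [-0.3, -0.9, 5.2]
opening: 0.0128
position: [0.5299, 0.1188, 0.1766]
force: [1.0, -0.9, -0.3]
opening: 0.0351
(array([-15.04,   5.32,   7.68]), 'tool x yaw 112.1') [ 0.01  0.46  1.67 -0.    1.01 -0.37]
```

All four are in. Now roll to yaw 92° and go to the cover handle at its open stop.

```bash
(python3 -m crank '[[[0,0,0,8.5],[0,0,0,8.5],[0,0,0,2.7],[-3.1,2.52,0,0],[-3.1,2.52,0,0],[-3.1,2.52,0,0],[-3.1,2.52,0,0],[0,0,0,0]]]' 0 30; python3 -m crank '[[[0,0,0,0],[0,0,0,0]]]')| grep -E "pos|force|open"; python3 - <<'E'
from h import *
c=shot('wrist','w14.png'); print(delta([.636,-.0005,.100]),w2pix(c,[.636,-.0005,.151]))
E
```

```text
position: [0.6393, -0.0055, 0.1741]
force: [0.2, 1.3, 0.7]
opening: 0.0854
position: [0.6339, -0.0, 0.1738]
force: [-0.3, 0.4, 0.3]
opening: 0.085
(array([-0.09,  0.21,  7.41]), 'tool x yaw 92.5') [322.61074573 222.28976084]
```

View pics/w14.png

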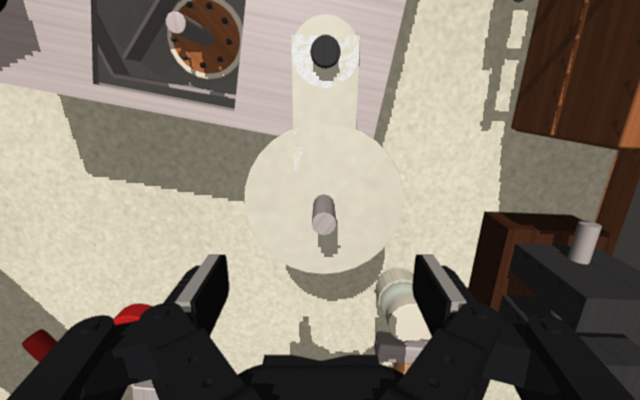

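The handle is at (323,222) and the pin at (325,50), as expected. In the port, though, a divider seems to cross on the left and the stand sits to the right, so I'll check its position before closing.

```bash
python3 - <<'E'
from h import *
c=cam('wrist'); print('post pred',w2pix(c,[.5298,.1188,.097]),'seen->',pix2w(c,176,20,.097),'foot seen',pix2w(c,205,38,.039))
th=np.radians(-7.9); M=np.array([[np.cos(th),-np.sin(th)],[np.sin(th),np.cos(th)]])
for a,b in((-.049,-.049),(.049,-.049),(.049,.049),(-.049,.049)): print(w2pix(c,[*(np.array([.5425,.2126])+M@[a,-.095+b]),.106]).round())
im=cv2.imread('pics/raw_w13.png'); cv2.imwrite('pics/c13.png',cv2.resize(im[60:300,180:480],None,fx=2,fy=2))
E
```

```text
post pred [173.82739155  23.39792729] seen-> [0.53147672 0.12093338 0.097     ] foot seen [0.53086083 0.11856766 0.039     ]
[93. 85.]
[235. 111.]
[250. -51.]
[ 88. -85.]
```

View pics/c13.png

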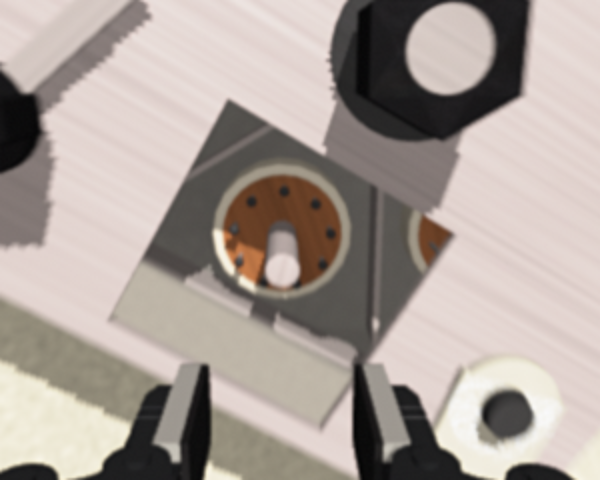

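The stand is upright, centred between the dividers (the offset was parallax). Grip the handle and swing the cover shut.

```bash
(python3 -m crank '[[[-0.1,0.2,3,0],[0,0,3,0],[0,0,1.4,0],[0,0,0,0],[0,0,0,0]]]' 0 30 ; python3 -m crank '[[[0,0,0,0],[0,0,0,0],[0,0,0,0],[0,0,0,0],[0,0,0,0],[0,0,0,0],[0,0,0,0]]]' 255 30; python3 -m crank '[[[0.06,-0.79,0,4.3],[0.06,-0.79,0,4.3],[0.12,-1.57,0,8.59],[0.12,-1.57,0,8.59],[0.12,-1.57,0,8.59],[0.12,-1.57,0,8.59]]]'; python3 -m crank '[[[0.12,-1.57,0,8.59],[0.12,-1.57,0,8.59],[0.12,-1.57,0,8.59],[0.12,-1.57,0,8.59],[0.12,-1.57,0,8.59],[0.06,-0.79,0,4.3],[0,0,0,0]]]')  | grep -E "pos|force|open"
```

```text
position: [0.6376, -0.0013, 0.1011]
force: [0.3, 0.7, 1.7]
opening: 0.0857
position: [0.6361, -0.0019, 0.101]
force: [-4.4, -0.7, 6.2]
opening: 0.0149
position: [0.5637, 0.0232, 0.101]
force: [-0.7, -0.1, 4.1]
opening: 0.0149
position: [0.5262, 0.1014, 0.1009]
force: [-5.1, -0.6, 7.2]
opening: 0.015
```

```bash
(python3 -m crank '[[[0.06,-0.79,0,4.3],[0.05,-0.5,0,3],[0,0,0,0]]]';python3 -m crank '[[[0,-0.3,0,1.5],[0,0,0,0]]]'; python3 -m crank '[[[0,-0.3,0,1],[0,0,0,0]]]'; python3 -m crank '[[[0,-0.3,0,0],[0,0,0,0]]]')  | grep -E "pos|force|open"
```

```text
position: [0.5266, 0.1141, 0.1009]
force: [-6.3, 1.2, 8.2]
opening: 0.0151
position: [0.5269, 0.1168, 0.1009]
force: [-5.3, 2.5, 8.6]
opening: 0.0147
position: [0.5273, 0.1195, 0.1009]
force: [-5.5, 0.9, 8.5]
opening: 0.0148
position: [0.5272, 0.1194, 0.1009]
force: [-7.9, -10.1, 9.6]
opening: 0.0153
```

The stop is reached (10 N reaction at y ≈ 0.1194). Release, lift and hover over the lock knob.

```bash
(python3 -m crank '[[[0,0,0,0],[0,0,0,0],[0,0,0,0],[0,0,0,0],[0,0,-4,0],[0,0,-4,0],[0,0,0,0]]]' 0 ;python3 -m crank '[[[-4,0,0,0],[-4,0,0,0],[-4,0.3,0,0],[0,0,0,0],[0,0,0,0],[0,0,0,0]]]' )  | grep -E "pos|force|open"; python3 - <<'E'
from h import *
c=shot('wrist','w15.png'); print(delta([.4106,.135,.098]),w2pix(c,[.4106,.135,.152]),r.observe()['joints'].round(2))
im=cv2.imread('pics/raw_w15.png'); g=cv2.cvtColor(im,cv2.COLOR_BGR2GRAY)
u,v=w2pix(c,[.4106,.135,.152]).astype(int)
for y in range(v-66,v+66,4): print(''.join('#' if g[y:y+4,x:x+3].mean()<22 else '+' if g[y:y+4,x:x+3].mean()<45 else '.' for x in range(u-80,u+80,3)))
b=pix2w(c,*[0,0],.151)
s=cam('wrist'); hh=cv2.cvtColor(im,cv2.COLOR_BGR2HSV); print('handle pred shut',w2pix(c,[.529,.1185,.151]))
E
```

```text
position: [0.5346, 0.1223, 0.1855]
force: [0.5, -0.0, 0.3]
opening: 0.0852
position: [0.4126, 0.1348, 0.1806]
force: [-0.1, -0.3, -0.6]
opening: 0.0855
(array([-0.24,  0.  ,  8.26]), 'tool x yaw -7.6') [319.70363172 223.42374358] [ 0.06  0.32  1.92 -0.    0.9   1.76]
......................................................
......................................................
......................................................
......................................................
......................................................
......................+..+#++.........................
....................###########+......................
..................+##############.....................
..................################....................
..................################+...................
.................+#################...................
..................+################...................
..................+################...................
...................################...................
...................###############+...................
.......
[... 327 characters left out ...]
........................#######...................
.............................#####+...................
..............................##+.....................
......................................................
......................................................
......................................................
......................................................
......................................................
......................................................
......................................................
......................................................
......................................................
handle pred shut [320.51802485  19.3943675 ]
```

```bash
python3 - <<'E'
import cv2,numpy as np
im=cv2.imread('pics/raw_w15.png'); g=im.sum(2)
for y in range(178,256,3): print(y,' '.join('%3d'%min(999,int(g[y:y+3,x:x+3].mean())) for x in range(280,352,3)))
E
```

```text
178 291 298 298 294 298 299 284 282  72  54 137  42  29  26  39  81 174 275 300 289 287 294 296 296
181 303 276 291 296 299 235  86  19  22  19  19  26  27  29  28  25  21  63 212 289 288 294 297 296
184 493 443 358 288 206  36  23  26  22  17  18  23  29  29  29  29  28  26  36 194 290 295 296 294
187 491 490 495 480 164  21  26  28  26  20  18  18  24  32  29  29  31  29  27  39 240 295 297 294
190 503 501 495 466  84  25  34  47  48  24  19  19  20  28  29  29  29  30  30  27 120 294 297 295
193 498 499 504 378  28  42  52  55  55  40  21  17  18  23  28  29  29  29  29  29  44 257 298 293
196 501 497 498 232  44  57  58  57  56  51  33  20  19  19  26  29  30  30  29  30  27 201 300 293
199 540 528 511 265  54  60  59  57  55  54  49  27  18  18  19  27  29  29  30  30  26 142 301 292
202 551 556 553 501 150  59  59  57  57  55  52  42  24  18  19  20  29  29  29  28  29 100 297 293
205 551 557 555 563 249  56  60  58  58  55  54  52  36  19  18  16  24  29  29  29  29  84 296 293
208 552 557 555 559 284  50  61  59  57  57  55  53  50  30  17  18  19  27  29  27  28 112 297 292

[... 799 characters left out ...]

235 553 558 552 559 556 556 543 536 549 548 551 518 175  52  55  54  52  54  52  38  17 208 552 540
238 553 559 552 559 557 558 544 537 547 548 549 554 457  92  53  53  53  52  52  51  29 133 551 540
241 553 559 553 559 557 559 547 537 547 548 550 551 547 364  55  54  52  51  52  53  46  79 504 539
244 558 563 556 561 559 559 549 539 549 549 551 552 545 537 256  48  53  52  52  52  48  62 478 542
247 590 602 591 595 594 590 587 574 585 588 597 594 587 582 540 166  50  52  51  45 136 419 585 587
250 587 596 606 607 616 605 579 572 578 567 605 607 608 588 593 473  89  45  87 327 537 583 592 598
253 606 595 611 599 596 589 591 582 591 575 595 604 614 608 595 597 410 275 514 599 592 586 590 593
```

```bash
python3 - <<'E'
from h import *
c=cam('wrist'); g=cv2.imread('pics/raw_w15.png').astype(int).sum(2)
P=[]
for y in range(196,244,2):   # right edge of top face: bright(>40)->dark(<30)
    row=cv2.blur(g[y:y+1].astype(np.float32),(3,1))[0]
    x=[k for k in range(296,345) if row[k]>38 and row[k+3]<34]
    if x: P.append(pix2w(c,x[-1]+1.5,y,.152)[:2])
P=np.array(P); vx,vy,x0,y0=cv2.fitLine(P.astype(np.float32),cv2.DIST_HUBER,0,.01,.01).ravel(); a=np.degrees(np.arctan2(vy,vx))
d=np.array([.4106,.135])-[x0,y0]; print(len(P),'bar angle world',a,'store',a+7.9,'axis to edge mm',1e3*(d@[-vy,vx]), P[0],P[-1])
L=[(313,229),(319,238),(325,247)]; Q=np.array([pix2w(c,*p,.152)[:2] for p in L]); print('left edge',Q,np.degrees(np.arctan2(*(Q[0]-Q[-1])[::-1])), [1e3*((q-[x0,y0])@[-vy,vx]) for q in Q])
print(delta([.4106,.135,.098]))
E
```

```text
24 bar angle world 25.627115 store 33.527115 axis to edge mm 5.844856177729916 [0.43024224 0.13819123] [0.39554148 0.12229061]
left edge [[0.40743168 0.13982797]
 [0.40046318 0.13678852]
 [0.39336276 0.13369153]] 23.565375794764737 [np.float64(11.568227104674545), np.float64(11.84173858849481), np.float64(12.120427534061701)]
(array([-0.24,  0.  ,  8.26]), 'tool x yaw -7.6')
```

The lock bar lies at about 25° world (12–14 mm wide, its centre within 1–2 mm of the predicted axis). I'll align the tool to it, grip and turn clockwise.

```bash
(python3 -m crank '[[[-0.2,0,0,-8.2],[0,0,0,-8.2],[0,0,0,-8.2],[0,0,0,-8.2],[0,0,0,0],[0,0,4,0],[0,0,4.2,0],[0,0,0,0]]]' 0 50 ;python3 -m crank '[[[0,0,0,0],[0,0,0,0],[0,0,0,0],[0,0,0,0],[0,0,0,0],[0,0,0,0],[0,0,0,0]]]' 255 50)  | grep -E "pos|force|open"; python3 -c "
from h import *
print(delta([.4106,.135,.098]),r.observe()['moment'])"
```

```text
position: [0.4059, 0.1345, 0.0942]
force: [-0.9, 0.2, 0.4]
opening: 0.0855
position: [0.4094, 0.1361, 0.1]
force: [-1.7, 5.4, 9.9]
opening: 0.0131
(array([0.06, 0.15, 0.2 ]), 'tool x yaw 25.1') [0.84206794 0.29453409 0.06103559]
```

```bash
(python3 -m crank '[[[0,0,0,6],[0,0,0,8.5],[0,0,0,8.5],[0,0,0,8.5],[0,0,0,8.5],[0,0,0,8.5],[0,0,0,8.5],[0,0,0,8.5]]]';python3 -m crank '[[[0,0,0,3.5],[0,0,0,2.5],[0,0,0,0],[0,0,0,0]]]')  | grep -E "pos|force|open"; python3 -c "
from h import *
print(delta([.4106,.135,.098]),r.observe()['moment'],r.observe()['joints'].round(2))"
```

```text
position: [0.4093, 0.1367, 0.1]
force: [-1.8, 8.8, 9.4]
opening: 0.0137
position: [0.4094, 0.1368, 0.1]
force: [-1.9, 9.0, 9.4]
opening: 0.0129
(array([0.21, 0.03, 0.2 ]), 'tool x yaw -46.4') [1.16373087 0.3876794  0.03727591] [0.06 0.47 2.01 0.   0.66 2.44]
```

Turned 71.5° with the grip firm (13 mm). Release, lift and check.

```bash
(python3 -m crank '[[[0,0,0,0],[0,0,0,0],[0,0,0,0],[0,0,0,0],[0,0,-4,0],[0,0,-4,0],[0,0,0,-8],[0,0,0,-8]]]' 0 ;python3 -m crank '[[[0,0,0,-8],[0,0,0,-8],[0,0,0,-7],[3,0,-2,0],[0,0,0,0],[0,0,0,0],[0,0,0,0]]]' )  | grep -E "pos|force|open"; python3 - <<'E'
from h import *
c=shot('wrist','w16.png'); g=cv2.imread('pics/raw_w16.png').astype(int).sum(2); print(delta([.4406,.131,.2]))
u,v=w2pix(c,[.4106,.135,.152]).astype(int); print('lock',u,v,'handle shut pred',w2pix(c,[.529,.1185,.151]))
for y in range(v-48,v+40,3): print(y,''.join('%3d'%min(99,int(g[y:y+3,x:x+3].mean()/6)) for x in range(u-60,u+62,3)))
hp=w2pix(c,[.529,.1185,.151]).astype(int); print('handle')
for y in range(max(0,hp[1]-40),hp[1]+30,4): print(y,' '.join('%3d'%int(g[y:y+4,x:x+4].mean()/3) for x in range(hp[0]-44,hp[0]+46,4)))
E
```

```text
position: [0.4099, 0.1349, 0.1798]
force: [-0.1, -0.6, -1.0]
opening: 0.0855
position: [0.4373, 0.1311, 0.1979]
force: [-0.3, 0.3, 0.7]
opening: 0.0853
(array([ 0.34, -0.03, -0.22]), 'tool x yaw -7.3')
lock 318 245 handle shut pred [320.50678161  70.32716929]
197  96 92 94 93 94 90 89 94 92 93 93 92 93 92 89 93 92 93 86 83 84 82 82 53 50 49 52 51 49 50 48 50 49 48 49 49 49 49 49 49 50
200  96 92 94 93 94 90 89 93 92 93 93 92 93 93 89 94 89 68 82 84 85 82 81 43 40 50 48 49 49 50 49 50 49 48 49 49 49 49 49 49 50
203  95 92 94 93 94 90 89 93 92 93 93 92 93 93 89 72 23 12 54 50 43 46 67 11  5 25 45 50 49 50 49 50 49 48 48 49 49 49 48 49 72
206  95 92 93 94 94 91 89 93 92 93 93 92 93 93 57  9  5  8  9  8  8  8  8  4  3  2 12 41 49 50 49 50 48 48 48 49 49 49 48 70 90
209  95 92 93 94 94 91 89 93 92 93 93 93 94 74 10  8  9  9  9  9  9  7  5  5  3  3  2  7 42 50 49 50 48 48 48 49 49 49 70 91 94
212  95 92 93 94 94 91 89 93 93 93 93 93 93 34  8  9  9  9  9  9  8  5  5  5  3  3  3  3 33 50 49 50 48 48 48 49 48 51 83 92 93
215  95 92 92 94 94 91 89 92 92 93 93 93 79 11  9  9  9  9  9  8  5  5  
[... 4016 characters left out ...]
125 117 118 118 118 118 132 182 200
74 211 210 210 211 211 211 210 211 188 177 178 179 170 163 116 116 117 126 141 164 194 210 207
78 210 210 210 211 211 211 211 211 202 171 180 173 165 138 150 174 189 206 211 212 212 208 205
82 210 210 211 212 212 210 209 210 212 196 152 137 161 208 209 207 205 208 211 212 210 207 205
86 210 210 212 212 211 210 209 210 212 212 212 210 210 209 209 207 205 208 210 210 207 206 205
90 211 211 212 212 210 209 208 209 210 211 211 210 208 209 209 207 208 209 209 208 206 205 206
94 211 212 213 212 209 208 208 208 209 211 211 209 207 207 208 207 208 209 209 208 206 205 206
98 209 211 212 211 209 208 207 207 209 211 210 209 206 205 205 206 207 209 208 207 207 206 206
```

```bash
python3 - <<'E'
from h import *
c=cam('wrist'); g=cv2.imread('pics/raw_w16.png').astype(int).sum(2)
P=[]
for y in range(224,256,2):  # left edge of top face dark->bright
    row=cv2.blur(g[y:y+1].astype(np.float32),(3,1))[0]
    x=[k for k in range(299,340) if row[k]<34 and row[k+3]>40]
    if x: P.append(pix2w(c,x[-1]+1.5,y,.152)[:2])
vx,vy,_,_=cv2.fitLine(np.array(P,np.float32),cv2.DIST_HUBER,0,.01,.01).ravel(); a=np.degrees(np.arctan2(vy,vx)); print('bar angle',a,'turned rad',np.radians(25.6-a)); print('handle',pix2w(c,320,69,.151))
im=cv2.imread('pics/raw_top0.png').astype(int); n=r.grab_frame('top')[:,:,::-1].astype(int); cv2.imwrite('pics/tend.png',n)
def cen(x,lo,hi,box):
    h=cv2.cvtColor(x.astype(np.uint8),cv2.COLOR_BGR2HSV); m=cv2.inRange(h,lo,hi); k=np.zeros_like(m); k[box[1]:box[3],box[0]:box[2]]=m[box[1]:box[3],box[0]:box[2]]
    M=cv2.moments(k,True); return (round(M['m10']/M['m00'],1),round(M['m01']/M['m00'],1),M['m00'])
for nm,lo,hi,b in(('red',(0,150,80),(4,255,255),(365,210,405,245)),('orange',(5,216,120),(20,255,255),(465,200,515,240)),('hammer handle',(5,90,60),(17,215,215),(390,110,470,140))):
    print(nm,cen(im,lo,hi,b),cen(n,lo,hi,b))
d=np.abs(im-n).max(2)
for nm,b in(('jar/hammer',(340,105,470,145)),('bowl',(472,160,512,200)),('block',(405,212,425,235)),('driver',(385,235,440,272)),('mandrel',(130,180,180,215))): print(nm,'changed px',int((d[b[1]:b[3],b[0]:b[2]]>40).sum()))
print(r.observe()['time_s'])
E
```

```text
bar angle -55.29796 turned rad 1.4119357
handle [0.52967767 0.1187769  0.151     ]
red (385.1, 227.9, 264.0) (385.0, 227.9, 259.0)
orange (484.3, 220.6, 217.0) (484.2, 220.6, 217.0)
hammer handle (427.9, 126.7, 503.0) (427.8, 126.8, 504.0)
jar/hammer changed px 0
bowl changed px 0
block changed px 231
driver changed px 791
mandrel changed px 0
66.75[ WARN:0@1.935] global loadsave.cpp:1063 imwrite_ Unsupported depth image for selected encoder is fallbacked to CV_8U.
```

```bash
python3 - <<'E'
from h import *
c=cam('wrist'); g=cv2.imread('pics/raw_w16.png').astype(np.float32).sum(2); gb=cv2.GaussianBlur(g,(3,3),0)
for nm,rng,f in(('left',range(222,256,2),lambda r_,y:next((k for k in range(int(322-(y-224)*.78)-9,int(322-(y-224)*.78)+10) if r_[k]>42),None)),('right',range(242,266,2),lambda r_,y:next((k for k in range(300,340) if r_[k]>150 and r_[k-3]<150),None))):
    P=[(f(gb[y],y),y) for y in rng]; P=[p for p in P if p[0]]; W=np.array([pix2w(c,*p,.152)[:2] for p in P],np.float32)
    vx,vy,x0,y0=cv2.fitLine(W,cv2.DIST_HUBER,0,.01,.01).ravel(); a=np.degrees(np.arctan2(vy,vx)); print(nm,P[::3],'ang',a,'turned',np.radians(25.6-a))
a=cv2.imread('pics/raw_top0.png');t=cv2.imread('pics/raw_t1.png'); n=cv2.imread('pics/tend.png')
for nm,b in(('block',(405,212,425,235)),('driver',(388,250,416,272))):
    for src in(a,t):
        q=cv2.matchTemplate(n[b[1]-8:b[3]+8,b[0]-8:b[2]+8],src[b[1]:b[3],b[0]:b[2]],cv2.TM_CCOEFF_NORMED); _,m,_,l=cv2.minMaxLoc(q); print(nm,round(m,3),l,'(8,8)=unmoved')
E
```

```text
left [(325, 222), (320, 228), (316, 234), (300, 240), (295, 246), (291, 252)] ang -56.597546 turned 1.4346179
right [(334, 242), (326, 248), (321, 254), (316, 260)] ang -46.645107 turned 1.260915
block 0.523 (8, 8) (8,8)=unmoved
block 0.527 (8, 8) (8,8)=unmoved
driver 0.845 (9, 7) (8,8)=unmoved
driver 0.927 (8, 8) (8,8)=unmoved
```

The right-edge fit gives the lock at about 1.26 rad, close to the 71.5° (1.25 rad) turn on a firm grip, so it is past the hump and in the locked detent. My left-edge fit picked up the round base and isn't usable. The handle is at the shut position and no bystander has shifted. Handing in.

```bash
python3 -c "
from h import *
c=cam('wrist'); p=pix2w(c,325,222,.152)-pix2w(c,301,251,.152); print(np.degrees(np.arctan2(p[1],p[0])))
print(r.hand_in(), r.observe()['time_s'])"
```

```text
-44.72174259213884
the job is handed in; nothing more can be done
the job is handed in; nothing more can be done
```

I put all four white bur stands into their own carousel pockets, swung the cover shut, turned the lock clockwise, and handed the job in at about 67 s of the 210 s. No verdict comes back from the hand-in. The red and orange look-alikes were not touched.

**Last checks that agreed**
- **Stands:** none of the four is left on the bench in the top view. Each one touched down at carousel-floor height. The last one looked upright and centred in its pocket.
- **Cover:** it reached its stop (10 N reaction), and the handle measured (0.530, 0.119), within about 1 mm of the shut position.
- **Lock:** the gripper turned it 71.5° (1.25 rad). Two edge readings of the bar gave about 1.23 and 1.26 rad, past the hump and close to the locked 1.2.
- **Bystanders:** the red and orange look-alikes, jar, hammer, bowl and mandrel had not moved in the top view. I did not check the notebook.

**What failed or disagreed**
- **First cover swing:** it closed on nothing. A touch test showed the fingertips sit 33 mm farther back than the reported TCP implies, and I used that correction for every later grip.
- **Knocked stand:** one stand was knocked about 2.5 cm aside mid-run. I re-measured it before picking it up.
- **Lock, left edge:** two automatic fits of the bar's left edge read 1.41–1.43 rad. I discarded them because the round base contaminated them.
- **Block and driver:** both matched best at their original places, but the block's match was weak (0.52). I put that down to changed shadows and the stands no longer beside it.

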